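# Stack and lock a cap lamp's front

## Robot

A 6-joint arm with a two-finger parallel gripper is mounted at the origin on the work surface. World frame = base frame: x ahead of the robot, y to its left, z up, the work surface at z = 0. Lengths are in mm, angles in rad, forces in N, time in s.
With the tool pointing down it reaches from about 275 to 725 mm from the base axis. Payload 5.6 kg.
Tool frame: the origin (TCP) lies at the very end of the fingers, on their centre line; the grasp point (between the pads) lies 19 mm behind it; z points along the fingers, y is the line along which they close (so a half turn about z gives the same grasp; the last joint's range is limited). The gripper opens to 85 mm and grips with 20 to 120 N. Pads are 22 mm wide; open, the fingers measure 114 mm over their backs; the gripper's body (76 mm by 85 mm) begins 54 mm behind the grasp point. The pads swing forward as they close: fully open they stand 13 mm farther back than shut.
Start: joints at [-1.027, 0.255, 0.108, 0, -1.424, -0.285], TCP at [140.777, -531.672, 231.283] pointing down, gripper open.
Joint ranges: [-2.95, 2.95], [-1.21, 1.97], [-1.09, 1.5], [-2.87, 1.71], [-2.94, -0.07], [-3.05, 3.05]. Speed limits (rad/s): [2.57, 2.57, 3.14, 3.14, 3.14, 3.14].

## Interface

Orientations are given as a 3x3 rotation matrix whose columns are the frame's x, y, z axes.
In Python, from plant import get_state, snapshot, camera_model, hand_in gives the robot as it stands. The module is installed in compiled form; this text tells all that it offers.
- The arm moves only by the tool servo_tool, never from a script. Its argument "plan" is a list of rows, each a list of 7 numbers: the finger opening in mm, from 0 to 85.4, then the shift along the tool's x, y, z in mm, then the turn, a rotation vector about the tool's x, y, z in degrees. In form: [[grip, tx, ty, tz, wx, wy, wz], ...]. A call has 1 to 10 rows; each row is the pose to reach, as a shift and turn from the pose commanded when the call began, along the tool's axes at that moment; what a row does not reach only later rows make up. A row lasts 1/12 s, in which the tool goes at most 41.7 mm and 7.16 degrees, less where a joint would pass 70% of its speed; a pose out of reach is approached as far as the arm can. A call with a gripper value outside its range is refused whole. The fingers move at their own pace and stop on an object; "force" is the grip in N (left out, the last holds). Time passes only in rows, so rows that repeat a pose let the fingers close. It gives the time, the measured TCP pose, the force, the opening and the grip force at its end, in the units of the state.
- get_state(): the state, without advancing time (a new reading comes with each control period).
- snapshot(name): name is "scene" or "top" or "wrist"; returns (picture, depth): 420x560x3 uint8, red, green, blue; 420x560 float32, mm along the optical axis (not along the pixel's ray), 0 where there is no reading.
- camera_model(name): a dict with "intrinsics" (3x3 intrinsics, pixels), "k1" (the pictures are not rectified: a ray, as slopes to the right and down, at radius r is drawn at 1 + k1 r^2 times it, then the intrinsics apply), "origin" and "attitude" of the camera in the world; the wrist camera has in their place "T_tool_cam" (4x4, takes a point from camera to tool coordinates, whose origin is the TCP and whose axes are the flange's). Camera axes: x right, y down, z forward; pixel columns grow to the right and rows downward; lengths in mm; the calibration is good to about 2 mm. A picture is of the moment at which its call begins: read the wrist's pose just before it. camera_model takes no time and is no camera call.
- hand_in(): hands the job in; it is judged then, once.
The state is a dict: "time_s": time; "q": joint angles; "qd": joint speeds; "joint_torque": joint torques, N m; "position": TCP position; "ee_rot": TCP orientation; "force": force on the tool from outside, world axes, zero at the start; "torque": the same for the moment, N m; "gripper_width": opening from 0.0 (shut) to 1.0 (fully open); "grasp_force": force on a finger pad.
Only numpy, scipy, OpenCV 4.12 (cv2) and the standard library are available. Lean on these libraries where they do the work, as an engineer would, in place of code of your own. Each camera call takes 0.05 s, during which the arm holds its last target. There are 200 camera calls.

## Task

Rebuild the front of the cap lamp that lies face up on the shelf: on its sprung steel seat build a centred stack of the thin copper contact disc, then the large rubber gasket, then the smoked glass lens, letting go of each. Then set the hooked bezel over the stack, feel for the turn at which its three hooks drop between the lamp's lugs, press it down without forcing the glass, and twist it clockwise (seen from above) to its stop, so that it stays locked when you let go. Leave the jar, battery, screwdriver and small O-ring where they are.

Things in the scene. Friction and masses are not known exactly. Their poses are not given: they have to be found in the camera images.
- lamp_axis (a point): The lamp: a silver round dish, diameter 92 mm, fixed to the shelf, face up. Point on its vertical axis, on the top of the dish, 16 mm above the shelf (= work surface). z up; the lamp's -x points to its black cable block.
- lug_level (a point): Point on the lamp's axis, 36 mm above the shelf, level with the tops of three equal lugs 120 deg apart around it: outer radius 35 mm, each 58 deg wide, gaps 62 deg. How the lugs are turned about the axis differs each time, is not tied to the lamp's yaw and not reported here: feel for it (or look).
- lug_under (a point): Point on the lamp's axis, 31 mm above the shelf. Under a lug, going clockwise seen from above from a gap: entry ledge (14 deg wide, underside 28.5 mm above the shelf), pocket (36 deg, underside 31 mm), then a stop tab (8 deg, reaching down to 20 mm).
- seat_top (a point): Centre of the top face of the seat, a flat steel plate of diameter 50 mm on the lamp's axis, 42 mm above the shelf when free, z up. It is sprung: it begins to sink at about 5 N, 900 N/m beyond that, and meets a hard stop 8 mm down (about 12 N).
- contact_mid (a point): Centre (half-way up) of the contact disc: plain copper disc, diameter 46 mm, 5 mm thick, lying flat, 50 g. z is its axis. Bottom layer.
- gasket_mid (a point): Centre (half-way up) of the gasket: large flat black rubber ring, outer diameter 50 mm, hole 28 mm, 6 mm thick, lying flat. z is its axis. Middle layer.
- lens_mid (a point): Centre (half-way up) of the lens: smoked glass disc, diameter 50 mm, 7 mm thick, lying flat. z is its axis. Top layer.
- bezel: Bezel: steel cap standing on three legs, 110 g, 56 mm tall. Origin on its axis at the underside of the hooks; z up. Legs at 0, 120, 240 deg from its x axis, radius 37.5 to 42 mm; each has at its foot an inward hook, radius 30 to 42 mm, 14 mm wide, 5 mm thick. Origin 36 mm above the shelf = hooks stand on the lugs (not in the gaps).
- bezel_collar (a point): Centre of the bezel's hollow hexagonal collar, where to grip it: 46 mm above the bezel's origin, same axes. The collar reaches from 36 to 56 mm above the origin, 44 mm across flats; flats face along the bezel's x axis and every 60 deg from it.
- bezel_ring (a point): On the bezel's axis at the underside of its flat pressing ring (radius 16 to 42 mm, 5 mm thick), 31 mm above its origin. With the 18 mm stack it meets the lens when the origin is 29 mm above the shelf; with the origin below 23.5 mm the hooks pass under the ledges; 51 to 85 deg clockwise they meet the stops. Let go, the spring lifts it into the pockets: origin at 26 mm.
- jar_mid (a point): White jar, diameter 52 mm, 60 mm tall: leave it. Point at its centre.
- battery_mid (a point): Black battery case, 50 x 80 x 50 mm: leave it. Point at its centre.
- driver_mid (a point): Screwdriver, 160 mm long, lying down: leave it. Point near its middle, 10 mm above its underside.
- oring_mid (a point): Small rubber O-ring, outer diameter 34 mm, 6 mm thick, not part of this stack: leave it. Point at its centre.

How it is judged:
By the outcome, as a careful person would: the job done as asked, in the order asked, and still so for the second after the job is handed in, with the robot touching nothing.
It also fails if it takes over 72 s, if anything falls off the work surface, if the arm or the gripper's body presses on something with over 40 N, if the wrist force passes 120 N, or if a joint passes its speed limit or range.

## Working session

There is one attempt and no reset: what is moved stays moved. The work goes in short steps, Python scripts to look and compute and a tool call to move; the robot and the scene stay as the last step left them, time stands still between calls to the robot, and variables do not carry over. Pictures are saved under pics/ and viewed, at most 10 in all, crops included, and the job is handed in when it is done.

Besides the shell and the picture viewer there is one more tool, called after "Emit:" as name([rows], argument=value, ...), one row to a line, values as JSON. servo_tool: Moves the arm, as the interface text tells. Its arguments: {"type":"object","properties":{"plan":{"type":"array","items":{"type":"array","items":{"type":"number"}}},"force":{"type":"number"}},"required":["plan"]}

```bash
mkdir -p pics; cat > h.py <<'E'
import numpy as np, cv2
from plant import get_state, snapshot, camera_model, hand_in
def save(n,p): cv2.imwrite(f'pics/{n}.png',p[:,:,::-1])
def cam(name,st=None):
    m=camera_model(name)
    if 'T_tool_cam' in m:
        T=np.array(m['T_tool_cam']);R=np.array(st['ee_rot']);p=np.array(st['position'])
        return m,p+R@T[:3,3],R@T[:3,:3]
    return m,np.array(m['origin']),np.array(m['attitude'])
def rays(uv,c):
    m,o,R=c;K=np.array(m['intrinsics']);uv=np.atleast_2d(uv).astype(float)
    d=np.stack([(uv[:,0]-K[0,2])/K[0,0],(uv[:,1]-K[1,2])/K[1,1]],1);s=d.copy()
    for _ in range(10): s=d/(1+m['k1']*(s**2).sum(1,keepdims=True))
    return s
def plane(uv,z,c):
    s=rays(uv,c);d=np.c_[s,np.ones(len(s))]@c[2].T
    return c[1]+d*((z-c[1][2])/d[:,2])[:,None]
def cloud(depth,c):
    h,w=depth.shape;uu,vv=np.meshgrid(np.arange(w),np.arange(h))
    s=rays(np.c_[uu.ravel(),vv.ravel()],c);P=np.c_[s,np.ones(len(s))]*depth.ravel()[:,None]
    P=P@c[2].T+c[1];P[depth.ravel()<=0]=np.nan
    return P.reshape(h,w,3)
E
python3 - <<'E'
from h import *
st=get_state();print(st['time_s'],st['position'],np.round(st['ee_rot'],3),st['gripper_width'],st['force'])
for n in ['top','scene','wrist']:
    p,d=snapshot(n);save(n+'0',p);np.savez(f'{n}0.npz',p=p,d=d)
    m=camera_model(n);print(n,{k:np.round(v,3).tolist() for k,v in m.items()}, (d>0).mean())
E
```

```text
0.0 [ 140.6511733  -531.19064938  230.38230121] [[-0.967 -0.256 -0.001]
 [-0.256  0.967  0.002]
 [ 0.     0.002 -1.   ]] 1.001688768382128 [-0.02487214 -0.09523188  0.12222207]
top {'intrinsics': [[518.3, 0.0, 281.371], [0.0, 518.3, 212.749], [0.0, 0.0, 1.0]], 'k1': 0.016, 'origin': [464.041, -7.189, 1191.109], 'attitude': [[0.002, -0.998, 0.066], [-1.0, -0.0, 0.026], [-0.026, -0.066, -0.997]]} 0.9960331632653061
scene {'intrinsics': [[449.418, 0.0, 281.027], [0.0, 449.418, 204.428], [0.0, 0.0, 1.0]], 'k1': -0.094, 'origin': [1053.253, 335.165, 673.443], 'attitude': [[-0.572, 0.588, -0.572], [0.82, 0.414, -0.395], [0.005, -0.695, -0.719]]} 0.9961394557823129
wrist {'intrinsics': [[332.095, 0.0, 276.688], [0.0, 332.095, 204.141], [0.0, 0.0, 1.0]], 'k1': -0.053, 'T_tool_cam': [[-0.0, -0.963, -0.271, 68.326], [1.0, 0.0, -0.001, -0.718], [0.001, -0.271, 0.963, -143.278], [0.0, 0.0, 0.0, 1.0]]} 0.9957780612244898
```

View pics/top0.png

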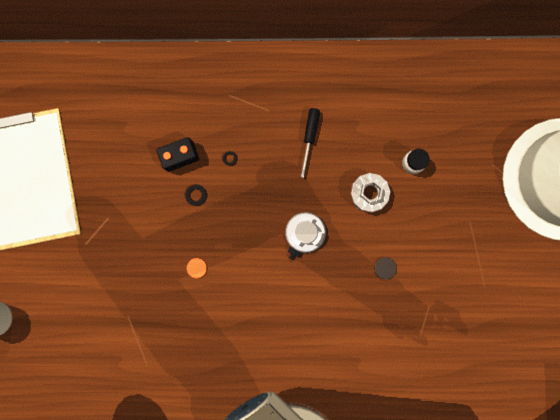

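View pics/scene0.png

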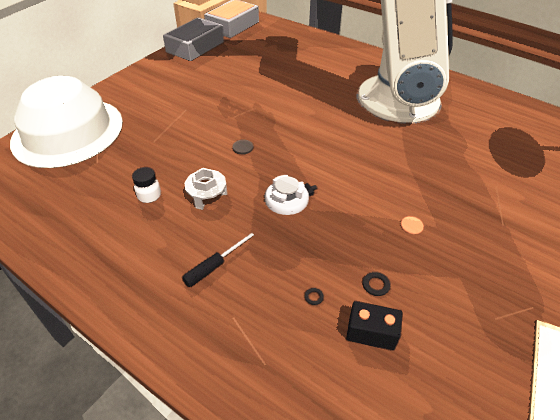

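The top view shows the lamp at (305,232), bezel (371,193), lens (385,268), gasket (196,195), contact disc (196,268), O-ring (230,158), jar (416,161), driver (310,140) and battery (178,155). The scene view shows the same layout, with the cable block on the lamp's robot-facing side.

```bash
python3 - <<'E'
from h import *
zs=dict(contact=5,gasket=6,lens=7,lamp=16,bezel=36)
seed=dict(top=dict(contact=(196,268),gasket=(196,195),lens=(385,268),lamp=(305,232),bezel=(371,193)),
 scene=dict(contact=(412,225),gasket=(376,284),lens=(243,147),lamp=(288,197),bezel=(205,185)))
for n in ['top','scene']:
    z=np.load(f'{n}0.npz');p,d=z['p'],z['d'];c=cam(n)
    hsv=cv2.cvtColor(p,cv2.COLOR_RGB2HSV)
    P=cloud(d,c)
    tab=P[150:300:7,150:450:7].reshape(-1,3);print(n,'table z med',np.nanmedian(tab[:,2]),'mad',np.nanmedian(abs(tab[:,2]-np.nanmedian(tab[:,2]))))
    bright=((hsv[...,1]<70)&(hsv[...,2]>110)).astype(np.uint8)
    dark=((hsv[...,1]<110)&(hsv[...,2]<90)).astype(np.uint8)
    orange=((hsv[...,0]<16)&(hsv[...,1]>110)&(hsv[...,2]>200)).astype(np.uint8)
    for k,m in dict(contact=orange,gasket=dark,lens=dark,lamp=bright,bezel=bright).items():
        u,v=seed[n][k]
        print(k,'hsv',hsv[v,u], end=' ')
        best=None
        cs,_=cv2.findContours(m,cv2.RETR_EXTERNAL,cv2.CHAIN_APPROX_NONE)
        cs=[q for q in cs if cv2.contourArea(q)>60]
        q=min(cs,key=lambda q:np.hypot(*(np.array(cv2.minEnclosingCircle(q)[0])-(u,v))))
        W=plane(q[:,0,:],zs[k],c)[:,:2].astype(np.float32)
        (cx,cy),r=cv2.minEnclosingCircle(W); e=cv2.fitEllipse(W)
        mm=np.zeros_like(m);cv2.drawContours(mm,[q],-1,1,-1)
        print('circ',round(cx,1),round(cy,1),'r',round(r,1),'ell',np.round(e[0],1),np.round(e[1],1),'cloud z',np.round(np.nanpercentile(P[mm>0][:,2],[10,50,90]),1))
E
```

```text
top table z med 1.452450654594145 mad 1.7169159187754985
contact hsv [ 12 185 246] circ 417.3 217.9 r 22.8 ell [417.  218.1] [42.6 44. ] cloud z [2.6 6.2 8.7]
gasket hsv [ 12 207 121] circ 583.5 221.7 r 24.1 ell [584.4 221.5] [44.5 45.9] cloud z [0.2 5.6 9.7]
lens hsv [13 81 85] circ 417.6 -211.7 r 24.2 ell [ 417.5 -212. ] [45.2 46. ] cloud z [ 4.7  7.6 10.9]
lamp hsv [ 16  43 209] circ 498.8 -30.3 r 45.0 ell [498.8 -30.2] [85.9 88.1] cloud z [14.6 21.  44. ]
bezel hsv [  8 173  53] circ 586.7 -175.6 r 43.3 ell [ 586.7 -175.5] [82.9 83.9] cloud z [ 2.6 37.1 53.9]
scene table z med 1.2621611319199246 mad 0.9349445182423324
contact hsv [ 14 128 253] circ 415.9 215.1 r 24.0 ell [416.2 214.7] [44.5 46.5] cloud z [2.7 5.3 7.1]
gasket hsv [  9 161 162] circ 585.6 218.4 r 25.2 ell [585.4 218.8] [47.6 48.9] cloud z [0.8 6.1 8.4]
lens hsv [ 12  64 111] circ 451.7 -8.8 r 18.8 ell [448.2  -6.9] [22.4 35.5] cloud z [ 9.5 12.3 14.2]
lamp hsv [175  17  89] circ 499.9 -36.0 r 58.3 ell [500.7 -32.9] [ 88.6 114. ] cloud z [ 9.9 18.6 43.3]
bezel hsv [ 11  34 158] circ 600.9 -175.4 r 61.1 ell [ 591.7 -173.8] [ 83.2 109.8] cloud z [22.9 38.  56. ]
```

Emit:
servo_tool([
  [85,-237,196,0,0,0,0],
  [85,-237,196,0,0,0,0],
  [85,-237,196,0,0,0,0],
  [85,-237,196,0,0,0,0],
  [85,-237,196,0,0,0,0],
  [85,-237,196,0,0,0,0],
  [85,-237,196,0,0,0,0],
  [85,-237,196,0,0,0,0],
], force=30)

```text
time_s: 0.82
position: [321.4, -278.2, 231.2]
ee_rot: [[-0.966, -0.259, 0.001], [-0.259, 0.966, 0.001], [-0.001, 0.001, -1.0]]
force: [-0.5, -0.1, -0.5]
gripper_width: 0.996
grasp_force: 0.0
```

Emit:
servo_tool([
  [85,-237,196,80,0,0,14.8],
  [85,-237,196,80,0,0,14.8],
  [85,-237,196,80,0,0,14.8],
  [85,-237,196,80,0,0,14.8],
  [85,-237,196,80,0,0,14.8],
  [85,-237,196,80,0,0,14.8],
  [85,-237,196,80,0,0,14.8],
  [85,-237,196,80,0,0,14.8],
  [85,-237,196,80,0,0,14.8],
  [85,-237,196,80,0,0,14.8],
])

```text
time_s: 1.65
position: [498.7, -30.0, 149.9]
ee_rot: [[-1.0, -0.003, -0.003], [-0.003, 1.0, -0.0], [0.003, -0.0, -1.0]]
force: [-0.8, -0.1, 0.2]
gripper_width: 0.998
grasp_force: 0.0
```

```bash
python3 - <<'E'
from h import *
st=get_state();print(st['time_s'],st['position'],np.round(st['ee_rot'],3),np.round(st['q'],3))
p,d=snapshot('wrist');save('w1',p);np.savez('w1.npz',p=p,d=d,pos=st['position'],R=st['ee_rot'])
E
```

```text
1.65 [498.72636125 -29.96165463 149.90672389] [[-1.    -0.003 -0.003]
 [-0.003  1.    -0.   ]
 [ 0.003 -0.    -1.   ]] [ 0.254  0.2   -0.175 -0.    -1.199 -1.821]
```

View pics/w1.png

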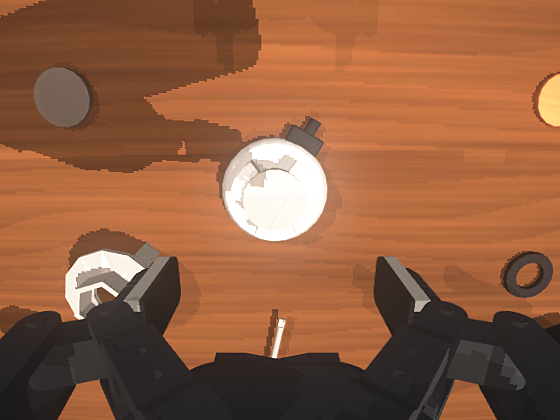

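The wrist view shows the lamp at about (275,190), overexposed, with the cable block at (305,135). The lens is at (63,97), the bezel at (105,285) and the gasket at (528,275). I'll use depth for the lugs.

```bash
cat >> h.py <<'E'
def fitc(P):
    A=np.c_[2*P[:,:2],np.ones(len(P))];x=np.linalg.lstsq(A,(P[:,:2]**2).sum(1),rcond=None)[0]
    return x[0],x[1],np.sqrt(x[2]+x[0]**2+x[1]**2)
E
python3 - <<'E'
from h import *
z=np.load('w1.npz');p,d=z['p'],z['d'];c=cam('wrist',dict(position=z['pos'],ee_rot=z['R']))
P=cloud(d,c);g=cv2.cvtColor(p,cv2.COLOR_RGB2HSV)
tab=P[20:120,150:230].reshape(-1,3);print('table',np.nanmedian(tab[:,2]),np.nanstd(tab[:,2]))
m=((g[...,1]<90)&(g[...,2]>150)).astype(np.uint8);m[:,:200]=0;m[:,350:]=0;m[255:]=0
cs,_=cv2.findContours(m,cv2.RETR_EXTERNAL,cv2.CHAIN_APPROX_NONE);q=max(cs,key=cv2.contourArea)[:,0]
hull=cv2.convexHull(q)[:,0];W=plane(hull,16,c);print('rim',np.round(fitc(W),2))
Z=P[...,2];reg=np.zeros(Z.shape,bool);reg[120:260,210:340]=1
S=P[reg&(Z>39.5)&(Z<46)];print('seat n',len(S),'z',np.median(S[:,2]));(cx,cy),r=cv2.minEnclosingCircle(S[:,:2].astype(np.float32));print('seat',cx,cy,r,np.round(S[:,:2].mean(0),2))
C=np.array([499,-31.])
rel=P[...,:2]-C;rad=np.hypot(rel[...,0],rel[...,1]);ang=np.degrees(np.arctan2(rel[...,1],rel[...,0]))%360
L=reg&(rad>28)&(rad<34)
h=[(a,round(float(np.nanmedian(Z[L&(ang>=a)&(ang<a+8)])),1),int((L&(ang>=a)&(ang<a+8)).sum())) for a in range(0,360,8)]
print(h)
E
```

```text
table 0.8029231459864263 0.7476872741746109
rim [497.   -33.2   45.13]
seat n 3058 z 42.75574796961861
seat 498.2763366699219 -33.295745849609375 25.109827041625977 [497.61 -33.24]
  return np.nanmean(a, axis, out=out, keepdims=keepdims)
```

Emit:
servo_tool([
  [70,82,247,0,0,0,0],
  [70,82,247,0,0,0,0],
  [70,82,247,0,0,0,0],
  [70,82,247,0,0,0,0],
  [70,82,247,0,0,0,0],
  [70,82,247,0,0,0,0],
  [70,82,247,0,0,0,0],
  [70,82,247,0,0,0,0],
])

```text
time_s: 2.37
position: [415.9, 217.0, 151.9]
ee_rot: [[-1.0, -0.003, 0.001], [-0.003, 1.0, 0.001], [-0.001, 0.001, -1.0]]
force: [0.8, -0.0, 0.3]
gripper_width: 0.821
grasp_force: 0.0
```

```bash
cat >> h.py <<'E'
def disc(tag,zt,lo,hi,guess,R):
    """centre of a disc by depth slab lo..hi near guess, wrist view"""
    st=get_state();p,d=snapshot('wrist');save(tag,p);np.savez(tag+'.npz',p=p,d=d,pos=st['position'],R=st['ee_rot'])
    c=cam('wrist',st);P=cloud(d,c);Z=P[...,2]
    near=np.hypot(P[...,0]-guess[0],P[...,1]-guess[1])<R+12
    m=(near&(Z>lo)&(Z<hi)).astype(np.uint8)
    m=cv2.morphologyEx(m,cv2.MORPH_OPEN,np.ones((3,3),np.uint8))
    cs,_=cv2.findContours(m,cv2.RETR_EXTERNAL,cv2.CHAIN_APPROX_NONE);q=max(cs,key=cv2.contourArea)[:,0]
    W=plane(q,zt,c);W2=plane(cv2.convexHull(q)[:,0],zt,c)
    f=fitc(W2);tl=np.array(st['ee_rot']).T@(np.array([f[0],f[1],zt])-st['position'])
    print(tag,'t',round(st['time_s'],2),'pos',np.round(st['position'],2),'z',np.round(np.median(Z[m>0]),2),'fit',np.round(fitc(W),2),'hull',np.round(f,2),'encl',np.round(cv2.minEnclosingCircle(W[:,:2].astype(np.float32)),1) if 0 else '','tool',np.round(tl,2),'grip',round(st['gripper_width'],3),'F',np.round(st['force'],1))
    return P,p,st
E
python3 - <<'E'
from h import *
P,p,st=disc('w2',5,3,9,(416,216),23)
hsv=cv2.cvtColor(p,cv2.COLOR_RGB2HSV);c=cam('wrist',st)
m=((hsv[...,0]<18)&(hsv[...,1]>60)&(hsv[...,2]>235)).astype(np.uint8)
for q in cv2.findContours(m,cv2.RETR_EXTERNAL,cv2.CHAIN_APPROX_NONE)[0]:
    if cv2.contourArea(q)>800: print('col',np.round(fitc(plane(q[:,0],5,c)),2))
z=np.load('w1.npz');c=cam('wrist',dict(position=z['pos'],ee_rot=z['R']));P=cloud(z['d'],c);Z=P[...,2]
C=np.array([497.3,-33.2]);rel=P[...,:2]-C;rad=np.hypot(rel[...,0],rel[...,1]);ang=np.degrees(np.arctan2(rel[...,1],rel[...,0]))
L=(rad>28)&(rad<33)&(Z>33)&(Z<39);a=np.exp(3j*np.radians(ang[L]));print('lug phase',np.degrees(np.angle(np.histogram(ang[L],72,(-180,180))[0].clip(0,1)@np.exp(3j*np.radians(np.arange(-177.5,180,5)))))/3)
print(np.histogram(ang[L]%360,72,(0,360))[0])
E
```

```text
w2 t 2.37 pos [415.89 216.99 151.89] z 5.69 fit [416.41 215.92  22.31] hull [416.41 215.85  22.71] encl  tool [ -0.39  -1.31 146.89] grip 0.821 F [ 0.8 -0.   0.3]
lug phase 1.6816330954902867
[21 18 18 16 19 19  3  0  0  0  0  0  0  0  0  0  0  4 21 22 19 22 19 22
 21 21 21 22 22 23  4  0  0  0  0  0  0  0  0  0  0  0 13 22 22 23 20 21
 19 22 23 20 20 18 15  0  0  0  0  0  0  0  0  0  0  0 12 19 17 18 18 17]
```

```bash
python3 - <<'E'
from h import *
for t in ['w1','w2']:
    z=np.load(t+'.npz');c=cam('wrist',dict(position=z['pos'],ee_rot=z['R']));P=cloud(z['d'],c)
    T=(P-z['pos'])@z['R']
    m=(abs(T[...,0])<25)&(abs(T[...,1])<65)&(T[...,2]>-60)&(T[...,2]<30)
    for s in (-1,1):
        Q=T[m&(np.sign(T[...,1])==s)];tip=Q[Q[:,2]>np.percentile(Q[:,2],90)]
        print(t,s,len(Q),'tipz',np.round(np.percentile(Q[:,2],[50,90,99,100]),1),'y at tip',np.round(np.percentile(abs(tip[:,1]),[0,50,100]),1),'x',np.round(np.percentile(tip[:,0],[0,100]),1))
E
```

```text
w1 -1 3583 tipz [-39.3 -21.6 -15.1 -12.8] y at tip [42.7 43.3 55.1] x [-11.4  11.1]
w1 1 3624 tipz [-39.3 -21.6 -14.9 -12.7] y at tip [41.1 41.7 53.8] x [-12.   11.2]
w2 -1 4274 tipz [-42.2 -18.7 -10.4  -8. ] y at tip [35.2 35.8 48.9] x [-11.7  11.2]
w2 1 4325 tipz [-43.2 -19.  -10.3  -7.4] y at tip [34.  34.5 46.8] x [-12.3  11.3]
```

Emit:
servo_tool([
  [58,0.4,-1.3,70,0,0,0],
  [58,0.4,-1.3,120,0,0,0],
  [58,0.4,-1.3,135,0,0,0],
  [58,0.4,-1.3,140,0,0,0],
  [58,0.4,-1.3,140,0,0,0],
  [58,0.4,-1.3,140,0,0,0],
])

```text
time_s: 2.92
position: [416.7, 212.6, 11.6]
ee_rot: [[-1.0, 0.001, -0.0], [0.001, 1.0, -0.001], [0.0, -0.001, -1.0]]
force: [0.5, -0.6, 0.7]
gripper_width: 0.679
grasp_force: 0.0
```

```bash
cat >> h.py <<'E'
RI=np.diag([-1.,1,-1])
def setup(tag,cmd,R=RI):
    z=np.load(tag+'.npz');c=cam('wrist',dict(position=np.array(cmd,float),ee_rot=R));return z['p'],z['d'],c,cloud(z['d'],c)
def slab(P,c,lo,hi,zt,guess,rad):
    Z=P[...,2];m=((np.hypot(P[...,0]-guess[0],P[...,1]-guess[1])<rad+12)&(Z>lo)&(Z<hi)).astype(np.uint8)
    m=cv2.morphologyEx(m,cv2.MORPH_OPEN,np.ones((3,3),np.uint8))
    q=max(cv2.findContours(m,cv2.RETR_EXTERNAL,cv2.CHAIN_APPROX_NONE)[0],key=cv2.contourArea)[:,0]
    return round(float(np.median(Z[m>0])),2),np.round(fitc(plane(cv2.convexHull(q)[:,0],zt,c)),2)
E
python3 - <<'E'
from h import *
p,d,c,P=setup('w1',(498.3,-31.2,151.3))
t=P[20:240,150:400].reshape(-1,3);t=t[abs(t[:,2])<6];print('table1',np.median(t[:,2]))
print('plane',np.linalg.lstsq(np.c_[t[:,:2]-[498,-31],np.ones(len(t))],t[:,2],rcond=None)[0])
print('seat',slab(P,c,40,47,43.5,(497,-33),25)); print('lens',slab(P,c,5,13,8,(417,-212),25))
p,d,c,P=setup('w2',(416.3,215.8,151.3))
t=P[20:240,150:400].reshape(-1,3);t=t[abs(t[:,2])<3];print('table2',np.median(t[:,2]))
print('contact',slab(P,c,3.5,9,6,(416,216),23))
st=get_state();print(st['time_s'],st['position'],st['q'])
E
```

```text
table1 1.928490898144787
plane [ 3.00183165e-03 -9.28450423e-04  2.09752409e+00]
seat (44.14, array([498.06, -34.42,  24.88]))
lens (8.94, array([ 417.18, -213.69,   25.28]))
table2 0.1583657670624916
contact (5.11, array([416.38, 214.57,  22.48]))
2.9167 [416.71599854 212.63459719  11.55703093] [ 8.08678508e-01  2.90122904e-01 -4.61169094e-01  8.58912922e-04
 -8.20654978e-01 -2.38126705e+00]
```

Emit:
servo_tool([
  [58,0,0.7,8,0,0,0],
  [58,0,0.7,12,0,0,0],
  [58,0,0.7,12,0,0,0],
  [58,0,0.7,12,0,0,0],
])

```text
time_s: 3.25
position: [416.5, 215.2, -0.1]
ee_rot: [[-1.0, -0.001, 0.001], [-0.001, 1.0, 0.001], [-0.001, 0.001, -1.0]]
force: [0.4, 0.5, 0.3]
gripper_width: 0.679
grasp_force: 0.0
```

Emit:
servo_tool([
  [58,0,1.2,2,0,0,0],
  [58,0,1.2,2,0,0,0],
  [40,0,1.2,2,0,0,0],
  [40,0,1.2,2,0,0,0],
  [40,0,1.2,2,0,0,0],
  [40,0,1.2,2,0,0,0],
  [40,0,1.2,2,0,0,0],
  [40,0,1.2,2,0,0,0],
], force=30)

```text
time_s: 3.92
position: [416.7, 216.6, -1.9]
ee_rot: [[-1.0, -0.001, 0.001], [-0.001, 1.0, 0.001], [-0.001, 0.001, -1.0]]
force: [-0.9, -0.3, 5.7]
gripper_width: 0.516
grasp_force: 33.2
```

Emit:
servo_tool([
  [40,0,0,-10,0,0,0],
  [40,0,0,-30,0,0,0],
  [40,0,0,-70,0,0,0],
  [40,0,0,-100,0,0,0],
  [40,0,0,-100,0,0,0],
  [40,0,0,-100,0,0,0],
])

```text
time_s: 4.42
position: [416.9, 217.1, 99.1]
ee_rot: [[-1.0, -0.001, 0.003], [-0.001, 1.0, 0.003], [-0.003, 0.003, -1.0]]
force: [-0.8, 0.1, -1.0]
gripper_width: 0.516
grasp_force: 30.8
```

```bash
python3 - <<'E'
from h import *
P,p,st=disc('w3',97,90,106,(416.7,216.6),23)
c=cam('wrist',st);T=(P-st['position'])@np.array(st['ee_rot'])
hsv=cv2.cvtColor(p,cv2.COLOR_RGB2HSV)
m=((abs(T[...,0])<40)&(abs(T[...,1])<40)&(T[...,2]>-25)&(T[...,2]<20))
o=m&(hsv[...,0]<20)&(hsv[...,1]>60)&(hsv[...,2]>150)
Q=T[o];print(len(Q),np.round(Q.min(0),1),np.round(Q.max(0),1),np.round(np.median(Q,0),1))
f=abs(T[...,1])>24;f=T[m&f];print('tip',f[:,2].max())
for s in (-1,1):
    g=T[m&(T[...,1]*s>19)&(T[...,1]*s<50)&(T[...,2]>-12)&~o];print(s,np.round(g.min(0),1),np.round(g.max(0),1))
E
```

```text
w3 t 4.42 pos [416.94 217.14  99.06] z 105.04 fit [398.28 209.33   0.71] hull [398.28 209.33   0.85] encl  tool [18.67 -7.81  1.98] grip 0.516 F [-0.8  0.1 -1. ]
5599 [-22.  -29.6 -24.6] [22.8 35.  -3. ] [ 5.5 -1.5 -7.6]
tip -6.667285413256996
-1 [-12.2 -34.8 -12. ] [ 10.7 -19.   -3.3]
1 [-11.6  19.1 -12. ] [11.  33.9 -3.4]
```

View pics/w3.png

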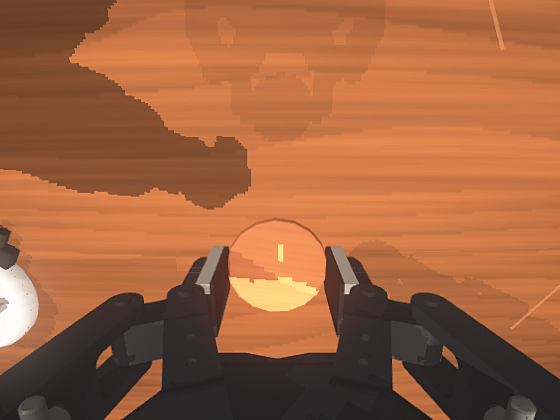

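The contact disc is held flat between the pads, centred at about (278,265).

Emit:
servo_tool([
  [40,-81.6,-249.4,0,0,0,0],
  [40,-81.6,-249.4,0,0,0,0],
  [40,-81.6,-249.4,0,0,0,0],
  [40,-81.6,-249.4,0,0,0,0],
  [40,-81.6,-249.4,0,0,0,0],
  [40,-81.6,-249.4,0,0,0,0],
  [40,-81.6,-249.4,0,0,0,0],
  [40,-81.6,-249.4,0,0,0,0],
  [40,-81.6,-249.4,0,0,0,0],
  [40,-81.6,-249.4,0,0,0,0],
])

```text
time_s: 5.3
position: [497.0, -32.8, 96.2]
ee_rot: [[-1.0, -0.0, -0.002], [-0.0, 1.0, -0.0], [0.002, -0.0, -1.0]]
force: [-0.4, 0.3, -0.5]
gripper_width: 0.513
grasp_force: 30.9
```

Emit:
servo_tool([
  [40,0,0,25,0,0,0],
  [40,0,0,45,0,0,0],
  [40,0,0,54,0,0,0],
  [40,0,0,54,0,0,0],
  [40,0,0,54,0,0,0],
  [40,0,0,54,0,0,0],
])

```text
time_s: 5.8
position: [498.6, -32.7, 44.3]
ee_rot: [[-1.0, -0.002, 0.002], [-0.002, 1.0, -0.0], [-0.002, -0.0, -1.0]]
force: [0.1, -0.4, 0.5]
gripper_width: 0.515
grasp_force: 31.0
```

```bash
python3 - <<'E'
from h import *
for i in range(3):
    st=get_state();print(st['time_s'],np.round(st['position'],2),np.round(st['force'],2));snapshot('top')
E
```

```text
5.8 [498.59 -32.71  44.31] [ 0.05 -0.43  0.5 ]
5.85 [498.66 -32.8   44.41] [ 0.19 -0.28 -0.75]
5.9 [498.63 -32.88  44.38] [ 0.37 -0.11 -0.81]
```

Emit:
servo_tool([
  [40,0,0.4,3,0,0,0],
  [40,0,0.4,4.2,0,0,0],
  [40,0,0.4,4.2,0,0,0],
  [40,0,0.4,4.2,0,0,0],
])

```text
time_s: 6.28
position: [498.4, -32.7, 39.7]
ee_rot: [[-1.0, -0.001, 0.001], [-0.001, 1.0, 0.0], [-0.001, 0.0, -1.0]]
force: [-1.0, 1.6, 4.3]
gripper_width: 0.513
grasp_force: 33.5
```

Emit:
servo_tool([
  [48,0,0,0,0,0,0],
  [52,0,0,0,0,0,0],
  [58,0,0,0,0,0,0],
  [64,0,0,-1,0,0,0],
  [66,0,0,-20,0,0,0],
  [66,0,0,-50,0,0,0],
  [66,0,0,-85,0,0,0],
  [66,0,0,-107,0,0,0],
  [66,0,0,-107,0,0,0],
  [66,0,0,-107,0,0,0],
])

```text
time_s: 7.12
position: [498.5, -32.6, 147.2]
ee_rot: [[-1.0, -0.0, 0.003], [-0.0, 1.0, 0.001], [-0.003, 0.001, -1.0]]
force: [-0.8, -1.5, -0.7]
gripper_width: 0.772
grasp_force: 0.0
```

```bash
python3 - <<'E'
from h import *
P,p,st=disc('w4',47,45,52,(498,-32.5),23);c=cam('wrist',st)
print('seat',slab(P,c,39,45,42,(498,-32.5),25))
Z=P[...,2];m=(np.hypot(P[...,0]-498,P[...,1]+32.5)<60)
print('dish',np.median(Z[m&(Z>12)&(Z<20)]))
crop=cv2.resize(p[120:300,190:370],None,fx=3,fy=3);save('w4c',crop)
E
```

```text
w4 t 7.12 pos [498.48 -32.63 147.17] z 47.7 fit [498.37 -33.85  22.41] hull [498.37 -33.77  22.74] encl  tool [  0.37  -1.22 100.17] grip 0.772 F [-0.8 -1.5 -0.7]
seat (42.66, array([493.31, -28.38,  18.43]))
dish 16.326300212450633
```

View pics/w4c.png

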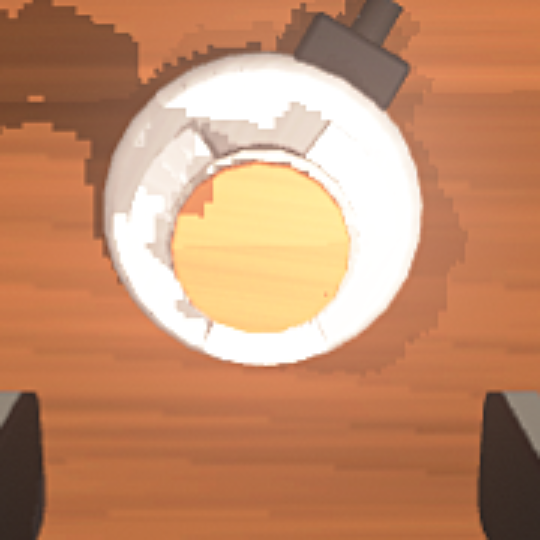

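The contact disc sits flat on the seat, with only the white lug ring showing around it. The crop shows the disc centred at about (262,247) and the rim at about (263,209). I'll check centring against the lugs and rim by geometry.

```bash
cat >> h.py <<'E'
def lugs(tag):
    z=np.load(tag+'.npz');c=cam('wrist',dict(position=z['pos'],ee_rot=z['R']));P=cloud(z['d'],c);Z=P[...,2]
    r=np.hypot(P[...,0]-498,P[...,1]+33);out={}
    for n,lo,hi,zt in (('lug',34.5,39,36),('dish',14,19,16)):
        m=((r<52)&(Z>lo)&(Z<hi)).astype(np.uint8)
        q=cv2.convexHull(cv2.findNonZero(m))[:,0];W=plane(q,zt,c)[:,:2]
        for _ in range(4):
            f=fitc(W);e=abs(np.hypot(W[:,0]-f[0],W[:,1]-f[1])-f[2]);W=W[e<max(1.0,np.percentile(e,85))]
        out[n]=np.round(f,2)
    return out
E
python3 - <<'E'
from h import *
print(lugs('w1'));print(lugs('w4'))
z=np.load('w1.npz');c=cam('wrist',dict(position=z['pos'],ee_rot=z['R']));print(slab(cloud(z['d'],c),c,40,47,42,(498,-33),25))
E
```

```text
{'lug': array([498.57, -33.31,  35.14]), 'dish': array([497.68, -33.33,  44.11])}
{'lug': array([498.42, -33.22,  35.11]), 'dish': array([497.17, -33.38,  44.25])}
(42.76, array([498.31, -33.22,  24.83]))
```

Emit:
servo_tool([
  [66,-86,253,0,0,0,0],
  [66,-86,253,0,0,0,0],
  [66,-86,253,0,0,0,0],
  [66,-86,253,0,0,0,0],
  [66,-86,253,0,0,0,0],
  [66,-86,253,0,0,0,0],
  [66,-86,253,0,0,0,0],
  [66,-86,253,0,0,0,0],
  [66,-86,253,0,0,0,0],
  [66,-86,253,0,0,0,0],
])

```text
time_s: 8.0
position: [583.0, 219.5, 144.6]
ee_rot: [[-1.0, -0.0, -0.003], [-0.0, 1.0, -0.002], [0.003, -0.002, -1.0]]
force: [0.7, 0.3, -0.2]
gripper_width: 0.772
grasp_force: 0.0
```

```bash
python3 - <<'E'
from h import *
P,p,st=disc('w5',6,4.5,11,(584.3,220),25);c=cam('wrist',st)
hsv=cv2.cvtColor(p,cv2.COLOR_RGB2HSV)
m=(hsv[...,2]<90)&(np.hypot(P[...,0]-584.3,P[...,1]-220)<36)
q=cv2.convexHull(cv2.findNonZero(m.astype(np.uint8)))[:,0];print('dark',np.round(fitc(plane(q,6,c)),2))
E
```

```text
w5 t 8.0 pos [582.97 219.46 144.56] z 6.56 fit [584.09 219.89  24.21] hull [584.06 219.88  24.56] encl  tool [ -1.45   0.64 138.56] grip 0.772 F [ 0.7  0.3 -0.2]
dark [732.73 222.23 158.23]
```

Emit:
servo_tool([
  [62,-0.6,1.3,40,0,0,0],
  [62,-0.6,1.3,80,0,0,0],
  [62,-0.6,1.3,120,0,0,0],
  [62,-0.6,1.3,138,0,0,0],
  [62,-0.6,1.3,141,0,0,0],
  [62,-0.6,1.3,141,0,0,0],
  [62,-0.6,1.3,141,0,0,0],
  [62,-0.6,1.3,141,0,0,0],
])

```text
time_s: 8.72
position: [585.9, 222.0, 7.7]
ee_rot: [[-1.0, -0.0, 0.004], [-0.0, 1.0, 0.002], [-0.004, 0.002, -1.0]]
force: [0.4, -1.1, -0.1]
gripper_width: 0.724
grasp_force: 0.0
```

Emit:
servo_tool([
  [60,1.5,-1,7,0,0,0],
  [60,1.5,-1,8.7,0,0,0],
  [60,1.5,-1,8.7,0,0,0],
  [60,1.5,-1,8.7,0,0,0],
])

```text
time_s: 9.05
position: [582.8, 220.5, -3.5]
ee_rot: [[-1.0, -0.001, 0.0], [-0.001, 1.0, -0.0], [-0.0, -0.0, -1.0]]
force: [0.4, 0.0, 0.4]
gripper_width: 0.699
grasp_force: 0.0
```

Emit:
servo_tool([
  [44,0,0,0,0,0,0],
  [44,0,0,0,0,0,0],
  [44,0,0,0,0,0,0],
  [44,0,0,0,0,0,0],
  [44,0,0,0,0,0,0],
  [44,0,0,0,0,0,0],
], force=25)

```text
time_s: 9.55
position: [583.7, 220.9, -2.6]
ee_rot: [[-1.0, -0.001, 0.002], [-0.001, 1.0, 0.001], [-0.002, 0.001, -1.0]]
force: [-0.8, -0.7, 5.5]
gripper_width: 0.561
grasp_force: 28.8
```

Emit:
servo_tool([
  [44,0,0,-10,0,0,0],
  [44,0,0,-35,0,0,0],
  [44,0,0,-70,0,0,0],
  [44,0,0,-100,0,0,0],
  [44,0,0,-100,0,0,0],
  [44,0,0,-100,0,0,0],
])

```text
time_s: 10.05
position: [583.9, 221.2, 99.0]
ee_rot: [[-1.0, -0.0, 0.004], [-0.0, 1.0, 0.003], [-0.004, 0.003, -1.0]]
force: [0.2, -0.3, -1.3]
gripper_width: 0.564
grasp_force: 26.0
```

```bash
cat >> h.py <<'E'
def held(tag,f):
    st=get_state();p,d=snapshot('wrist');save(tag,p);np.savez(tag+'.npz',p=p,d=d,pos=st['position'],R=st['ee_rot'])
    c=cam('wrist',st);P=cloud(d,c);T=(P-st['position'])@np.array(st['ee_rot'])
    m=(abs(T[...,0])<34)&(abs(T[...,1])<(f-5)/2)&(T[...,2]>-14)&(T[...,2]<-2)
    Q=T[m];print(tag,st['time_s'],np.round(st['position'],2),'n',len(Q),'x',np.round(np.percentile(Q[:,0],[0,.5,99.5,100]),1),'z top',np.round(np.percentile(Q[:,2],[1,50,99]),1))
    for s in (-1,1):
        h=m&(T[...,1]*s>5);print(s,np.round(np.median(T[h],0),1))
E
python3 - <<'E'
from h import *
held('w6',50)
E
```

```text
w6 10.05 [583.86 221.24  99.01] n 6007 x [-25.9 -24.1  23.5  24. ] z top [-10.4  -9.   -5.2]
-1 [  1.3 -14.5  -9.1]
1 [ 1.1 13.7 -9. ]
```

Emit:
servo_tool([
  [44,86.2,-253.4,0,0,0,0],
  [44,86.2,-253.4,0,0,0,0],
  [44,86.2,-253.4,0,0,0,0],
  [44,86.2,-253.4,0,0,0,0],
  [44,86.2,-253.4,0,0,0,0],
  [44,86.2,-253.4,0,0,0,0],
  [44,86.2,-253.4,0,0,0,0],
  [44,86.2,-253.4,0,0,0,0],
  [44,86.2,-253.4,0,0,0,0],
  [44,86.2,-253.4,0,0,0,0],
])

```text
time_s: 10.93
position: [496.4, -32.7, 95.6]
ee_rot: [[-1.0, -0.0, -0.002], [-0.0, 1.0, -0.0], [0.002, -0.0, -1.0]]
force: [-0.2, 0.4, -0.1]
gripper_width: 0.563
grasp_force: 26.0
```

Emit:
servo_tool([
  [44,0,0,30,0,0,0],
  [44,0,0,46,0,0,0],
  [44,0,0,49,0,0,0],
  [44,0,0,49,0,0,0],
  [44,0,0,49,0,0,0],
  [44,0,0,49,0,0,0],
  [44,0,0,49,0,0,0],
  [44,0,0,49,0,0,0],
])

```text
time_s: 11.6
position: [497.3, -32.7, 48.1]
ee_rot: [[-1.0, -0.001, 0.001], [-0.001, 1.0, 0.0], [-0.001, 0.0, -1.0]]
force: [0.2, -0.4, -1.1]
gripper_width: 0.563
grasp_force: 26.0
```

Emit:
servo_tool([
  [44,-0.3,0.5,2,0,0,0],
  [44,-0.3,0.5,3.5,0,0,0],
  [44,-0.3,0.5,3.5,0,0,0],
  [44,-0.3,0.5,3.5,0,0,0],
  [44,-0.3,0.5,3.5,0,0,0],
  [44,-0.3,0.5,3.5,0,0,0],
])

```text
time_s: 12.1
position: [497.4, -32.3, 44.2]
ee_rot: [[-1.0, -0.001, 0.001], [-0.001, 1.0, 0.0], [-0.001, 0.0, -1.0]]
force: [-1.2, 1.3, 4.2]
gripper_width: 0.563
grasp_force: 26.2
```

Touching at 4.2 N; release and lift to look.

Emit:
servo_tool([
  [52,0,0,0,0,0,0],
  [56,0,0,0,0,0,0],
  [60,0,0,0,0,0,0],
  [64,0,0,-1,0,0,0],
  [66,0,0,-20,0,0,0],
  [66,0,0,-55,0,0,0],
  [66,0,0,-90,0,0,0],
  [66,0,0,-103,0,0,0],
  [66,0,0,-103,0,0,0],
  [66,0,0,-103,0,0,0],
])

```text
time_s: 12.93
position: [497.4, -32.2, 147.5]
ee_rot: [[-1.0, -0.0, 0.002], [-0.0, 1.0, 0.001], [-0.002, 0.001, -1.0]]
force: [-0.7, -0.7, -0.1]
gripper_width: 0.771
grasp_force: 0.0
```

```bash
python3 - <<'E'
from h import *
P,p,st=disc('w7',53,50,57,(498,-32.5),25);print(lugs('w7'))
E
```

```text
w7 t 12.93 pos [497.38 -32.24 147.53] z 53.6 fit [497.96 -33.35  24.35] hull [498.04 -33.42  24.69] encl  tool [-0.5  -1.25 94.53] grip 0.771 F [-0.7 -0.7 -0.1]
{'lug': array([498.54, -33.24,  35.12]), 'dish': array([497.38, -33.35,  44.29])}
```

Emit:
servo_tool([
  [66,80,-180,0,0,0,0],
  [66,80,-180,0,0,0,0],
  [66,80,-180,0,0,0,0],
  [66,80,-180,0,0,0,0],
  [66,80,-180,0,0,0,0],
  [66,80,-180,0,0,0,0],
  [66,80,-180,0,0,0,0],
  [66,80,-180,0,0,0,0],
])

```text
time_s: 13.65
position: [416.6, -212.3, 145.9]
ee_rot: [[-1.0, 0.0, -0.002], [0.0, 1.0, 0.001], [0.002, 0.001, -1.0]]
force: [-0.2, 0.2, 0.1]
gripper_width: 0.773
grasp_force: 0.0
```

```bash
python3 - <<'E'
from h import *
P,p,st=disc('w8',7,5,12,(417,-212),25)
E
```

```text
w8 t 13.65 pos [ 416.61 -212.26  145.86] z 7.71 fit [ 417.75 -213.87   24.31] hull [ 417.77 -213.82   24.7 ] encl  tool [ -1.43  -1.64 138.86] grip 0.773 F [-0.2  0.2  0.1]
```

Emit:
servo_tool([
  [62,-0.7,-0.6,40,0,0,0],
  [62,-0.7,-0.6,80,0,0,0],
  [62,-0.7,-0.6,120,0,0,0],
  [62,-0.7,-0.6,138,0,0,0],
  [62,-0.7,-0.6,142,0,0,0],
  [62,-0.7,-0.6,142,0,0,0],
  [62,-0.7,-0.6,142,0,0,0],
  [62,-0.7,-0.6,142,0,0,0],
  [62,-0.7,-0.6,142,0,0,0],
])

```text
time_s: 14.45
position: [419.3, -213.1, 6.5]
ee_rot: [[-1.0, -0.001, 0.003], [-0.001, 1.0, -0.001], [-0.003, -0.001, -1.0]]
force: [-0.0, 0.4, 1.0]
gripper_width: 0.726
grasp_force: 0.0
```

Emit:
servo_tool([
  [60,1,0,6,0,0,0],
  [60,1,0,7.5,0,0,0],
  [60,1,0,7.5,0,0,0],
  [60,1,0,7.5,0,0,0],
  [44,1,0,7.5,0,0,0],
  [44,1,0,7.5,0,0,0],
  [44,1,0,7.5,0,0,0],
  [44,1,0,7.5,0,0,0],
  [44,1,0,7.5,0,0,0],
  [44,1,0,7.5,0,0,0],
], force=25)

```text
time_s: 15.28
position: [417.0, -213.2, -2.3]
ee_rot: [[-1.0, -0.001, 0.0], [-0.001, 1.0, -0.0], [-0.0, -0.0, -1.0]]
force: [-1.5, 0.7, 5.6]
gripper_width: 0.566
grasp_force: 25.5
```

Emit:
servo_tool([
  [44,0,0,-10,0,0,0],
  [44,0,0,-35,0,0,0],
  [44,0,0,-70,0,0,0],
  [44,0,0,-105,0,0,0],
  [44,0,0,-105,0,0,0],
  [44,0,0,-105,0,0,0],
])

```text
time_s: 15.78
position: [418.3, -213.2, 104.1]
ee_rot: [[-1.0, -0.0, 0.005], [-0.0, 1.0, -0.001], [-0.005, -0.001, -1.0]]
force: [-0.9, 0.3, -1.5]
gripper_width: 0.565
grasp_force: 26.1
```

```bash
python3 - <<'E'
from h import *
held('w9',50)
E
```

```text
w9 15.7833 [ 418.34 -213.22  104.09] n 8662 x [-25.6 -24.   23.7  24.1] z top [-11.2  -9.8  -5.9]
-1 [  1.5 -12.5  -9.8]
1 [ 1.3 12.2 -9.8]
```

Emit:
servo_tool([
  [44,-79.6,181.1,0,0,0,0],
  [44,-79.6,181.1,0,0,0,0],
  [44,-79.6,181.1,0,0,0,0],
  [44,-79.6,181.1,0,0,0,0],
  [44,-79.6,181.1,0,0,0,0],
  [44,-79.6,181.1,0,0,0,0],
  [44,-79.6,181.1,0,0,0,0],
  [44,-79.6,181.1,0,0,0,0],
])

```text
time_s: 16.5
position: [495.2, -32.1, 100.9]
ee_rot: [[-1.0, -0.001, -0.003], [-0.001, 1.0, -0.0], [0.003, -0.0, -1.0]]
force: [-0.4, -0.2, -0.4]
gripper_width: 0.567
grasp_force: 26.2
```

Emit:
servo_tool([
  [44,0,0,30,0,0,0],
  [44,0,0,44,0,0,0],
  [44,0,0,47,0,0,0],
  [44,0,0,47,0,0,0],
  [44,0,0,47,0,0,0],
  [44,0,0,47,0,0,0],
  [44,0,0,47,0,0,0],
  [44,0,0,47,0,0,0],
])

```text
time_s: 17.17
position: [496.9, -31.9, 56.2]
ee_rot: [[-1.0, -0.0, 0.002], [-0.0, 1.0, 0.0], [-0.002, 0.0, -1.0]]
force: [-0.5, 0.4, -0.1]
gripper_width: 0.569
grasp_force: 26.2
```

Target (497.9, -32.1, 50.6).

Emit:
servo_tool([
  [44,-1,-0.3,3,0,0,0],
  [44,-1,-0.3,5,0,0,0],
  [44,-1,-0.3,5.2,0,0,0],
  [44,-1,-0.3,5.2,0,0,0],
  [44,-1,-0.3,5.2,0,0,0],
  [44,-1,-0.3,5.2,0,0,0],
])

```text
time_s: 17.67
position: [497.8, -32.2, 50.6]
ee_rot: [[-1.0, -0.001, 0.001], [-0.001, 1.0, 0.0], [-0.001, 0.0, -1.0]]
force: [0.4, 0.5, 3.6]
gripper_width: 0.566
grasp_force: 26.5
```

Emit:
servo_tool([
  [52,0,0,0,0,0,0],
  [56,0,0,0,0,0,0],
  [60,0,0,0,0,0,0],
  [64,0,0,-1,0,0,0],
  [66,0,0,-20,0,0,0],
  [66,0,0,-55,0,0,0],
  [66,0,0,-90,0,0,0],
  [66,0,0,-97,0,0,0],
  [66,0,0,-97,0,0,0],
  [66,0,0,-97,0,0,0],
])

```text
time_s: 18.5
position: [497.4, -32.0, 147.3]
ee_rot: [[-1.0, -0.0, 0.001], [-0.0, 1.0, 0.001], [-0.001, 0.001, -1.0]]
force: [-1.0, -0.1, -1.7]
gripper_width: 0.774
grasp_force: 0.0
```

```bash
python3 - <<'E'
from h import *
P,p,st=disc('w10',60,57,64,(498,-32.5),25);print(lugs('w10'))
E
```

```text
w10 t 18.5 pos [497.4  -32.04 147.33] z 60.7 fit [498.46 -33.19  24.42] hull [498.41 -33.18  24.77] encl  tool [-0.94 -1.2  87.33] grip 0.774 F [-1.  -0.1 -1.7]
{'lug': array([498.56, -33.26,  35.14]), 'dish': array([497.58, -33.23,  44.06])}
```

Emit:
servo_tool([
  [66,-89,-142,0,0,0,0],
  [66,-89,-142,0,0,0,0],
  [66,-89,-142,0,0,0,0],
  [66,-89,-142,0,0,0,0],
  [66,-89,-142,0,0,0,0],
  [66,-89,-142,0,0,0,0],
  [66,-89,-142,0,0,0,0],
])

```text
time_s: 19.13
position: [585.6, -174.2, 145.3]
ee_rot: [[-1.0, 0.0, -0.003], [0.0, 1.0, 0.001], [0.003, 0.001, -1.0]]
force: [0.3, 0.1, 0.4]
gripper_width: 0.771
grasp_force: 0.0
```

```bash
python3 - <<'E'
from h import *
st=get_state();p,d=snapshot('wrist');save('w11',p);np.savez('w11.npz',p=p,d=d,pos=st['position'],R=st['ee_rot'])
c=cam('wrist',st);P=cloud(d,c);Z=P[...,2];print(st['time_s'],np.round(st['position'],2))
near=np.hypot(P[...,0]-587,P[...,1]+175)<60
for n,lo,hi,zt in (('ring',33,40,36),('collar',53,60,56)):
    m=(near&(Z>lo)&(Z<hi)).astype(np.uint8);q=cv2.convexHull(cv2.findNonZero(m))[:,0];W=plane(q,zt,c)[:,:2]
    print(n,m.sum(),np.median(Z[m>0]),np.round(fitc(W),2),cv2.minAreaRect(W.astype(np.float32)))
    if n=='collar':
        C=fitc(W)
        a=np.arctan2(W[:,1]-C[1],W[:,0]-C[0]);print([(round(float(np.degrees(t))),round(float(r),1)) for t,r in sorted(zip(a,np.hypot(W[:,0]-C[0],W[:,1]-C[1])))])
E
```

```text
19.1333 [ 585.57 -174.22  145.3 ]
ring 6034 36.73508580053429 [ 587.19 -177.33   43.09] ((587.2880859375, -177.3848114013672), (84.34452819824219, 84.52051544189453), 48.38434982299805)
collar 1162 56.64872687406631 [ 587.   -177.5    24.06] ((586.9900512695312, -177.5693817138672), (44.94887924194336, 50.20766830444336), 18.191316604614258)
[(-157, 22.6), (-141, 24.1), (-133, 25.0), (-130, 24.6), (-102, 21.9), (-72, 25.2), (-60, 23.5), (-19, 24.1), (-11, 25.6), (7, 22.9), (32, 23.1), (48, 25.6), (86, 22.5), (102, 24.3), (109, 25.0), (126, 22.9), (151, 23.0), (166, 25.2), (169, 25.6)]
```

View pics/w11.png

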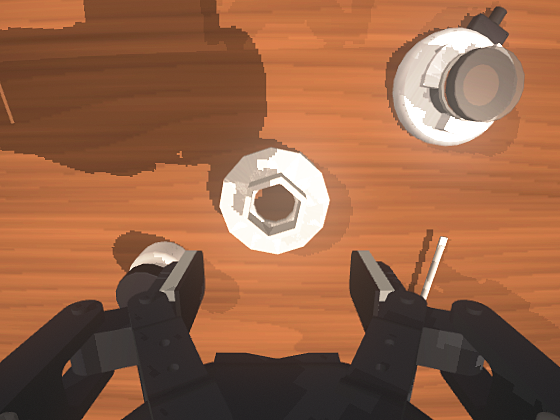

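The wrist view shows the bezel at (275,202) with hexagon corners clear. The lens tops the stack at (480,85), and the jar at (160,260) is near the left finger.

```bash
python3 - <<'E'
from h import *
for n in ['scene','top']:
    z=np.load(f'{n}0.npz');c=cam(n);P=cloud(z['d'],c)
    for C in ([586.7,-176],):
        r=np.hypot(P[...,0]-C[0],P[...,1]-C[1]);a=np.degrees(np.arctan2(P[...,1]-C[1],P[...,0]-C[0]))%360
        m=(r<46)&(r>27)&(P[...,2]>7)&(P[...,2]<27);print(n,m.sum(),np.histogram(a[m],36,(0,360))[0])
z=np.load('w11.npz');c=cam('wrist',dict(position=z['pos'],ee_rot=z['R']));P=cloud(z['d'],c);C=(587.1,-177.4)
r=np.hypot(P[...,0]-C[0],P[...,1]-C[1]);a=np.degrees(np.arctan2(P[...,1]-C[1],P[...,0]-C[0]))%360
m=(r<47)&(r>27)&(P[...,2]>4)&(P[...,2]<29);print(m.sum(),np.histogram(a[m],36,(0,360))[0])
# hex angle from collar-top boundary
Z=P[...,2];k=((r<30)&(Z>53)&(Z<60)).astype(np.uint8);q=cv2.findContours(k,cv2.RETR_EXTERNAL,cv2.CHAIN_APPROX_NONE)[0];q=max(q,key=cv2.contourArea)[:,0]
W=plane(q,56,c)[:,:2];cc=fitc(plane(cv2.convexHull(q)[:,0],56,c))
rr=np.hypot(*(W-cc[:2]).T);t=np.arctan2(W[:,1]-cc[1],W[:,0]-cc[0]);print('corner phase',np.degrees(np.angle(np.sum((rr-rr.mean())*np.exp(6j*t))))/6,len(q))
im=cv2.imread('pics/scene0.png')[140:240,150:330];cv2.imwrite('pics/s0c.png',cv2.resize(im,None,fx=4,fy=4))
E
```

```text
scene 76 [10 26 21  0  0  0  0  0  0  0  0  0 12  6  1  0  0  0  0  0  0  0  0  0
  0  0  0  0  0  0  0  0  0  0  0  0]
top 9 [0 0 0 0 0 0 0 0 0 0 0 0 2 5 2 0 0 0 0 0 0 0 0 0 0 0 0 0 0 0 0 0 0 0 0 0]
28 [ 0  0  0  0  0  0  0  0  0  0  0  0  4 11 13  0  0  0  0  0  0  0  0  0
  0  0  0  0  0  0  0  0  0  0  0  0]
corner phase -11.761226639088923 183
```

View pics/s0c.png

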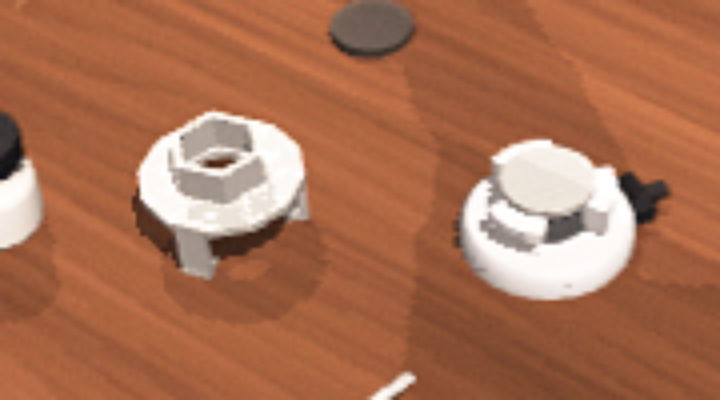

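The crop shows bezel legs at the front (195,250) and right (300,205), matching the depth peaks near 18° and 130°. So the legs stand at 18 mod 120, and a +43° turn reaches the gap centre at 61°.

Emit:
servo_tool([
  [64,-1,-2.3,20,0,0,6],
  [64,-1,-2.3,50,0,0,11.8],
  [64,-1,-2.3,80,0,0,11.8],
  [64,-1,-2.3,98,0,0,11.8],
  [64,-1,-2.3,102,0,0,11.8],
  [64,-1,-2.3,102,0,0,11.8],
  [64,-1,-2.3,102,0,0,11.8],
  [64,-1,-2.3,102,0,0,11.8],
])

```text
time_s: 19.85
position: [588.7, -176.3, 47.3]
ee_rot: [[-0.979, 0.203, 0.003], [0.203, 0.979, -0.001], [-0.004, 0.0, -1.0]]
force: [-0.1, -0.6, 0.8]
gripper_width: 0.745
grasp_force: 0.0
```

Emit:
servo_tool([
  [62,0.5,0,5,0,0,0],
  [62,0.5,0,8,0,0,0],
  [62,0.5,0,8,0,0,0],
  [62,0.5,0,8,0,0,0],
  [62,0.5,0,8,0,0,0],
  [62,0.5,0,8,0,0,0],
])

```text
time_s: 20.35
position: [587.1, -176.5, 37.3]
ee_rot: [[-0.979, 0.204, 0.0], [0.204, 0.979, -0.0], [-0.0, -0.0, -1.0]]
force: [0.3, -0.2, 0.1]
gripper_width: 0.729
grasp_force: 0.0
```

Emit:
servo_tool([
  [62,0.4,0,0.5,0,0,0],
  [38,0.4,0,0.5,0,0,0],
  [38,0.4,0,0.5,0,0,0],
  [38,0.4,0,0.5,0,0,0],
  [38,0.4,0,0.5,0,0,0],
  [38,0.4,0,0.5,0,0,0],
  [38,0.4,0,0.5,0,0,0],
  [38,0.4,0,0.5,0,0,0],
], force=60)

```text
time_s: 21.02
position: [586.8, -176.4, 37.0]
ee_rot: [[-0.979, 0.204, 0.001], [0.204, 0.979, -0.0], [-0.001, -0.0, -1.0]]
force: [-1.0, 0.6, 3.5]
gripper_width: 0.499
grasp_force: 62.2
```

```bash
python3 - <<'E'
from h import *
st=get_state();print(st['time_s'],st['position'],st['ee_rot'][0],np.round(st['q'],3))
E
```

```text
21.0167 [ 586.83587722 -176.35562515   37.01491456] [-9.78979778e-01  2.03956205e-01  6.78869257e-04] [-0.037  0.499 -0.042  0.    -1.029 -1.739]
```

Emit:
servo_tool([
  [38,0,0,-10,0,0,0],
  [38,0,0,-40,0,0,0],
  [38,0,0,-80,0,0,0],
  [38,0,0,-105,0,0,0],
  [38,0,0,-105,0,0,0],
  [38,0,0,-105,0,0,0],
  [38,0,0,-105,0,0,0],
])

```text
time_s: 21.6
position: [585.8, -175.9, 141.0]
ee_rot: [[-0.979, 0.204, -0.002], [0.204, 0.979, 0.001], [0.002, 0.001, -1.0]]
force: [-0.1, -0.1, -1.3]
gripper_width: 0.492
grasp_force: 61.8
```

```bash
cat >> h.py <<'E'
def bez(tag):
    st=get_state();p,d=snapshot('wrist');save(tag,p);np.savez(tag+'.npz',p=p,d=d,pos=st['position'],R=st['ee_rot'])
    c=cam('wrist',st);P=cloud(d,c);T=(P-st['position'])@np.array(st['ee_rot'])
    m=((np.hypot(T[...,0],T[...,1])<50)&(T[...,2]>-3)&(T[...,2]<7)).astype(np.uint8)
    m=cv2.morphologyEx(m,cv2.MORPH_OPEN,np.ones((3,3),np.uint8));m=m>0
    Q=T[m];f=fitc(Q[cv2.convexHull(Q[:,:2].astype(np.float32),returnPoints=False)[:,0]])
    A=np.c_[Q[:,:2],np.ones(len(Q))];pl=np.linalg.lstsq(A,Q[:,2],rcond=None)[0]
    print(tag,st['time_s'],np.round(st['position'],2),'ring centre tool',np.round(f,2),'plane',np.round(pl,4),len(Q),'w',st['gripper_width'])
E
python3 - <<'E'
from h import *
bez('w12')
E
```

```text
w12 21.6 [ 585.83 -175.93  141.03] ring centre tool [-0.61 -0.41 42.88] plane [0.0009 0.0016 0.4028] 11309 w 0.4918144643970714
```

View pics/w12.png

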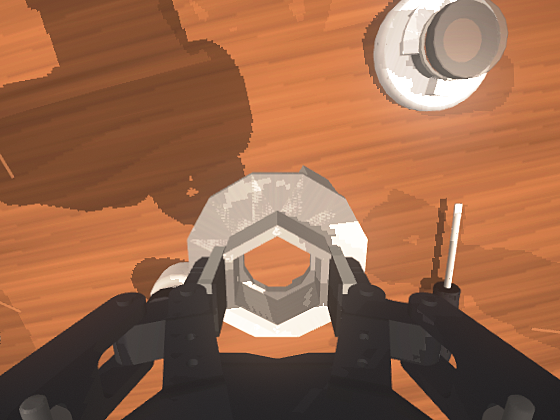

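The bezel is held level, its ring centred about (278,255) in the picture, legs clear. Its ring top is 1 mm beyond the TCP, so TCP z = origin + 37.

Emit:
servo_tool([
  [38,115.8,122.7,0,0,0,-43],
  [38,115.8,122.7,0,0,0,-43],
  [38,115.8,122.7,0,0,0,-43],
  [38,115.8,122.7,0,0,0,-43],
  [38,115.8,122.7,0,0,0,-43],
  [38,115.8,122.7,0,0,0,-43],
  [38,115.8,122.7,0,0,0,-43],
  [38,115.8,122.7,0,0,0,-43],
  [38,115.8,122.7,0,0,0,-43],
  [38,115.8,122.7,0,0,0,-43],
])

```text
time_s: 22.48
position: [498.1, -33.0, 141.1]
ee_rot: [[-0.857, -0.515, -0.001], [-0.515, 0.857, -0.0], [0.001, 0.0, -1.0]]
force: [-0.1, 0.6, -1.3]
gripper_width: 0.503
grasp_force: 61.8
```

Emit:
servo_tool([
  [38,0,0,30,0,0,0],
  [38,0,0,50,0,0,0],
  [38,0,0,58,0,0,0],
  [38,0,0,60,0,0,0],
  [38,0,0,60,0,0,0],
  [38,0,0,60,0,0,0],
  [38,0,0,60,0,0,0],
  [38,0,0,60,0,0,0],
])

```text
time_s: 23.15
position: [499.0, -32.5, 82.8]
ee_rot: [[-0.855, -0.518, 0.002], [-0.518, 0.855, 0.0], [-0.002, -0.001, -1.0]]
force: [-0.2, -0.0, -1.3]
gripper_width: 0.5
grasp_force: 61.8
```

```bash
python3 - <<'E'
from h import *
st=get_state();print(st['time_s'],st['position'],np.round(st['ee_rot'],4).tolist(),np.round(st['q'],3),np.round(st['force'],2),np.round(st['torque'],2))
R=np.array(st['ee_rot']);d=np.array([497.5,-32.2,75])-st['position'];print('delta tool',np.round(R.T@d,2),'yaw',np.degrees(np.arctan2(-R[0,1],R[1,1])))
E
```

```text
23.15 [499.01969851 -32.46848411  82.76394551] [[-0.8551, -0.5184, 0.0021], [-0.5184, 0.8551, 0.0003], [-0.0019, -0.0008, -1.0]] [ 0.249  0.256 -0.287  0.    -1.026 -1.275] [-0.18 -0.03 -1.25] [ 0.04  0.03 -0.01]
delta tool [1.18 1.02 7.76] yaw 31.224591668992
```

Emit:
servo_tool([
  [38,1,0.8,4,0,0,0],
  [38,1,0.8,7,0,0,0],
  [38,1,0.8,7,0,0,0],
  [38,1,0.8,7,0,0,0],
  [38,1,0.8,7,0,0,0],
])

```text
time_s: 23.57
position: [497.0, -32.4, 74.7]
ee_rot: [[-0.855, -0.519, -0.0], [-0.519, 0.855, -0.0], [0.0, -0.0, -1.0]]
force: [-0.1, -0.2, -0.2]
gripper_width: 0.495
grasp_force: 61.8
```

Emit:
servo_tool([
  [38,0,0,1.5,0,0,0],
  [38,0,0,3,0,0,0],
  [38,0,0,4,0,0,0],
  [38,0,0,4,0,0,0],
  [38,0,0,4,0,0,0],
])

```text
time_s: 23.98
position: [496.9, -32.4, 70.6]
ee_rot: [[-0.855, -0.518, -0.0], [-0.518, 0.855, -0.0], [0.0, 0.0, -1.0]]
force: [-0.6, -0.5, -1.2]
gripper_width: 0.499
grasp_force: 61.8
```

Emit:
servo_tool([
  [38,-0.4,-0.3,1.5,0,0,0],
  [38,-0.4,-0.3,3,0,0,0],
  [38,-0.4,-0.3,4,0,0,0],
  [38,-0.4,-0.3,4.5,0,0,0],
  [38,-0.4,-0.3,4.5,0,0,0],
  [38,-0.4,-0.3,4.5,0,0,0],
])

```text
time_s: 24.48
position: [497.5, -32.4, 66.2]
ee_rot: [[-0.855, -0.518, 0.0], [-0.518, 0.855, 0.0], [-0.0, 0.0, -1.0]]
force: [-0.2, 0.2, -0.4]
gripper_width: 0.499
grasp_force: 61.9
```

Emit:
servo_tool([
  [38,0,0,1,0,0,0],
  [38,0,0,2,0,0,0],
  [38,0,0,3,0,0,0],
  [38,0,0,3,0,0,0],
  [38,0,0,3,0,0,0],
])

```text
time_s: 24.9
position: [497.6, -32.4, 63.5]
ee_rot: [[-0.855, -0.519, 0.001], [-0.519, 0.855, -0.0], [-0.0, -0.0, -1.0]]
force: [-1.8, 0.7, 4.8]
gripper_width: 0.499
grasp_force: 62.4
```

Emit:
servo_tool([
  [38,0,0,1,0,0,0],
  [38,0,0,2,0,0,0],
  [38,0,0,3,0,0,0],
  [38,0,0,3.6,0,0,0],
  [38,0,0,3.6,0,0,0],
  [38,0,0,3.6,0,0,0],
])

```text
time_s: 25.4
position: [497.7, -32.4, 60.2]
ee_rot: [[-0.855, -0.519, 0.001], [-0.519, 0.855, -0.0], [-0.0, -0.0, -1.0]]
force: [-2.5, 1.1, 8.0]
gripper_width: 0.5
grasp_force: 62.8
```

Emit:
servo_tool([
  [38,0,0,0.7,0,0,0],
  [38,0,0,1.3,0,0,0],
  [38,0,0,1.3,0,0,0],
  [38,0,0,1.3,0,0,0],
])

```text
time_s: 25.73
position: [497.7, -32.4, 59.8]
ee_rot: [[-0.855, -0.519, 0.001], [-0.519, 0.855, -0.0], [-0.001, -0.001, -1.0]]
force: [-5.2, 0.7, 15.3]
gripper_width: 0.498
grasp_force: 63.8
```

```bash
python3 - <<'E'
from h import *
bez('w13')
z=np.load('w13.npz');c=cam('wrist',dict(position=z['pos'],ee_rot=z['R']));P=cloud(z['d'],c);Z=P[...,2]
r=np.hypot(P[...,0]-498,P[...,1]+33);m=(r<55);
h=np.histogram(Z[m],np.arange(-2,70,1));print([(int(b),int(n)) for n,b in zip(*h) if n>60])
for lo,hi in ((-3,3.5),(13,20),(53,64)):
    k=(r<(120 if lo<0 else 45))&(r>(60 if lo<0 else 26))&(Z>lo)&(Z<hi);print(lo,k.sum(),np.median(Z[k]))
st=get_state();print(st['force'],st['position'])
E
```

```text
w13 25.7333 [497.68 -32.42  59.84] ring centre tool [ 0.05 -0.66 42.97] plane [-2.9100e-02  4.0000e-04  1.5076e+00] 13592 w 0.4976888025349254
[(-1, 388), (0, 1533), (1, 884), (2, 84), (11, 240), (12, 663), (13, 455), (14, 268), (15, 332), (16, 484), (17, 214), (53, 449), (54, 1464), (55, 557), (56, 133), (57, 180), (58, 1834), (59, 6207), (60, 2424), (61, 252), (62, 181), (63, 166), (64, 188), (65, 185), (66, 164), (67, 213), (68, 229)]
-3 61689 0.6496746744972484
13 1522 15.924127529612477
53 9085 59.5478008323349
[-5.83121058  1.97899357 14.9742354 ] [497.67611547 -32.41594057  59.82373275]
```

```bash
cat >> h.py <<'E'
def tilt(tag):
    z=np.load(tag+'.npz');c=cam('wrist',dict(position=z['pos'],ee_rot=z['R']));P=cloud(z['d'],c);T=(P-z['pos'])@z['R']
    r=np.hypot(T[...,0],T[...,1]);Q=T[(r>28)&(r<41)&(abs(T[...,2]-1)<4)]
    for _ in range(5):
        A=np.c_[Q[:,:2],np.ones(len(Q))];x=np.linalg.lstsq(A,Q[:,2],rcond=None)[0];e=abs(A@x-Q[:,2]);Q=Q[e<max(.8,np.percentile(e,90))]
    L=P[(r<14)&(T[...,2]>3)&(T[...,2]<14)]
    print(tag,'ring plane',np.round(x,4),len(Q),'x range',np.round([Q[:,0].min(),Q[:,0].max()],0),'lens z',len(L),np.round(np.median(L[:,2]),2) if len(L) else '')
    k=(r<14)&(T[...,2]>3)&(T[...,2]<14)
    if k.sum()>200: print('lens tilt(tool)',np.round(np.linalg.lstsq(np.c_[T[k][:,:2],np.ones(k.sum())],T[k][:,2],rcond=None)[0],4))
E
python3 - <<'E'
from h import *
tilt('w12');tilt('w13')
im=cv2.imread('pics/w13.png');cv2.imwrite('pics/w13b.png',im)
p,d=snapshot('scene');cv2.imwrite('pics/s13c.png',cv2.resize(p[130:250,200:380,::-1],None,fx=4,fy=4))
E
```

```text
w12 ring plane [-0.      0.0009  0.388 ] 5717 x range [-41.  41.] lens z 0 
w13 ring plane [-2.400e-03  1.000e-04  3.021e-01] 5649 x range [-41.  41.] lens z 1901 54.52
lens tilt(tool) [-1.050e-02  2.400e-03  5.294e+00]
```

View pics/s13c.png

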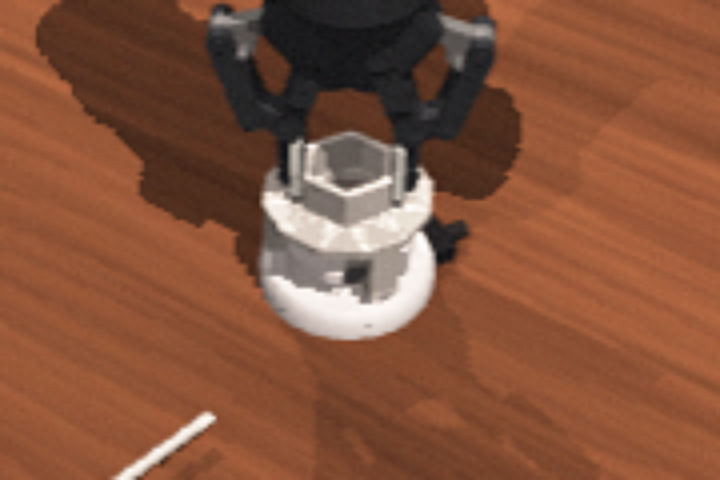

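The scene view shows the bezel level over the lamp, with its legs in the gaps. The ring plane is flat and the lens has sunk about 6 mm (origin ≈ 22.8 < 23.5). Start the twist and monitor.

Emit:
servo_tool([
  [38,0,0,-0.4,0,0,4],
  [38,0,0,-0.4,0,0,8],
  [38,0,0,-0.4,0,0,12],
  [38,0,0,-0.4,0,0,16],
  [38,0,0,-0.4,0,0,16],
], force=80)

```text
time_s: 26.25
position: [499.0, -32.5, 60.0]
ee_rot: [[-0.966, -0.26, 0.003], [-0.26, 0.966, -0.0], [-0.003, -0.001, -1.0]]
force: [0.0, 0.5, 8.5]
gripper_width: 0.491
grasp_force: 79.9
```

```bash
python3 - <<'E'
from h import *
st=get_state();R=np.array(st['ee_rot']);print(st['time_s'],np.round(st['position'],2),np.round(st['force'],2),np.round(st['torque'],2),'yaw',np.degrees(np.arctan2(-R[0,1],R[1,1])))
E
```

```text
26.25 [499.   -32.5   60.01] [0.03 0.5  8.46] [-0.04  0.32 -0.11] yaw 15.0581133092626
```

Emit:
servo_tool([
  [38,0.7,0.2,0.1,0,0,0],
  [38,1.3,0.3,0.2,0,0,0],
  [38,1.3,0.3,0.2,0,0,0],
  [38,1.3,0.3,0.2,0,0,0],
])

```text
time_s: 26.58
position: [498.9, -32.5, 60.3]
ee_rot: [[-0.965, -0.264, 0.006], [-0.264, 0.965, -0.0], [-0.006, -0.002, -1.0]]
force: [1.9, -1.2, 7.8]
gripper_width: 0.492
grasp_force: 79.9
```

Emit:
servo_tool([
  [38,0,0,-4,0,0,0],
  [38,0,0,-8,0,0,0],
  [38,0,0,-8,0,0,0],
  [38,0,0,-8,0,0,0],
  [38,0,0,-8,0,0,0],
])

```text
time_s: 27.0
position: [496.6, -32.4, 66.3]
ee_rot: [[-0.965, -0.263, 0.001], [-0.263, 0.965, 0.0], [-0.001, -0.0, -1.0]]
force: [2.9, -1.3, 0.2]
gripper_width: 0.492
grasp_force: 81.3
```

```bash
python3 - <<'E'
from h import *
bez('w14');tilt('w14');st=get_state();print(np.round(st['ee_rot'],4).tolist(),st['force'],st['torque'],st['q'])
E
```

```text
w14 27.0 [496.55 -32.4   66.34] ring centre tool [-0.22 -0.79 42.86] plane [-2.5300e-02  3.0000e-04  1.6515e+00] 13563 w 0.4916386661261316
w14 ring plane [0.0029 0.0006 0.422 ] 5791 x range [-41.  41.] lens z 1854 60.71
lens tilt(tool) [-6.9000e-03  7.0000e-04  5.6243e+00]
[[-0.9648, -0.2629, 0.0007], [-0.2629, 0.9648, 0.0], [-0.0007, -0.0001, -1.0]] [2.95818154 0.78131259 0.39973793] [ 0.00596    -1.09766725  0.11220927] [ 2.50461906e-01  2.69870235e-01 -3.16128885e-01  1.55037642e-04
 -9.84116872e-01 -1.55530892e+00]
```

Emit:
servo_tool([
  [38,-0.9,-0.2,-1,0,0,0],
  [38,-0.9,-0.2,-1,0,0,0],
  [38,-0.9,-0.2,-1,0,0,0],
  [38,-0.9,-0.2,-1,0,0,0],
])

```text
time_s: 27.38
position: [496.7, -32.5, 67.2]
ee_rot: [[-0.965, -0.262, -0.001], [-0.262, 0.965, -0.0], [0.001, 0.0, -1.0]]
force: [1.7, 1.0, -1.1]
gripper_width: 0.493
grasp_force: 81.2
```

```bash
python3 - <<'E'
from h import *
st=get_state();print(st['time_s'],np.round(st['position'],2),np.round(st['force'],2),np.round(st['torque'],2))
E
```

```text
27.3833 [496.71 -32.48  67.15] [ 1.71  0.99 -1.14] [ 0.04 -0.75  0.06]
```

Emit:
servo_tool([
  [38,-1,-0.3,0,0,0,0],
  [38,-2,-0.5,0,0,0,0],
  [38,-2,-0.5,0,0,0,0],
  [38,-2,-0.5,0,0,0,0],
])

```text
time_s: 27.72
position: [498.6, -32.4, 67.2]
ee_rot: [[-0.965, -0.262, -0.001], [-0.262, 0.965, -0.0], [0.001, 0.0, -1.0]]
force: [0.1, -0.4, -1.9]
gripper_width: 0.493
grasp_force: 81.2
```

```bash
python3 - <<'E'
from h import *
st=get_state();print(st['time_s'],np.round(st['position'],2),np.round(st['force'],2),np.round(st['torque'],2))
E
```

```text
27.7167 [498.57 -32.45  67.18] [ 0.11 -0.45 -1.93] [ 0.1  -0.04 -0.01]
```

Emit:
servo_tool([
  [38,0.7,0.2,1,0,0,0],
  [38,0.9,0.2,2.5,0,0,0],
  [38,1.2,0.3,4,0,0,0],
  [38,1.5,0.4,5.5,0,0,0],
  [38,1.7,0.5,6.8,0,0,0],
  [38,1.7,0.5,7.2,0,0,0],
  [38,1.7,0.5,7.2,0,0,0],
  [38,1.7,0.5,7.2,0,0,0],
])

```text
time_s: 28.38
position: [498.1, -32.4, 61.2]
ee_rot: [[-0.965, -0.263, 0.002], [-0.263, 0.965, -0.0], [-0.002, -0.001, -1.0]]
force: [-0.7, 0.7, 6.4]
gripper_width: 0.495
grasp_force: 82.1
```

```bash
python3 - <<'E'
from h import *
st=get_state();print(st['time_s'],np.round(st['position'],2),np.round(st['force'],2),np.round(st['torque'],2))
E
```

```text
28.3833 [498.11 -32.41  61.2 ] [-0.72  0.66  6.36] [ 0.14  0.44 -0.03]
```

Emit:
servo_tool([
  [38,0.2,0,0.7,0,0,0],
  [38,0.3,0.1,1.4,0,0,0],
  [38,0.4,0.1,1.9,0,0,0],
  [38,0.4,0.1,1.9,0,0,0],
  [38,0.4,0.1,1.9,0,0,0],
])

```text
time_s: 28.8
position: [498.1, -32.4, 60.0]
ee_rot: [[-0.965, -0.263, 0.003], [-0.263, 0.965, -0.0], [-0.003, -0.001, -1.0]]
force: [-2.2, 1.4, 10.6]
gripper_width: 0.496
grasp_force: 82.8
```

```bash
python3 - <<'E'
from h import *
st=get_state();print(st['time_s'],np.round(st['position'],2),np.round(st['force'],2),np.round(st['torque'],2))
bez('w15');tilt('w15')
E
```

```text
28.8 [498.15 -32.39  60.02] [-2.19  1.45 10.61] [ 0.3   0.85 -0.08]
w15 28.8 [498.15 -32.39  60.02] ring centre tool [-0.15 -0.75 42.85] plane [-2.8300e-02  1.3000e-03  1.5902e+00] 13600 w 0.49560673633385655
w15 ring plane [-0.002   0.0015  0.3804] 5722 x range [-41.  41.] lens z 1873 54.61
lens tilt(tool) [-1.490e-02  8.000e-04  5.378e+00]
```

Emit:
servo_tool([
  [38,0,0,0,0,0,4],
  [38,0,0,0,0,0,8],
  [38,0,0,0,0,0,12],
  [38,0,0,0,0,0,16],
  [38,0,0,0,0,0,16],
])

```text
time_s: 29.27
position: [498.7, -32.4, 60.0]
ee_rot: [[-1.0, 0.016, 0.004], [0.016, 1.0, -0.0], [-0.004, -0.0, -1.0]]
force: [-0.6, -0.2, 8.9]
gripper_width: 0.493
grasp_force: 82.5
```

```bash
cat >> h.py <<'E'
def stt():
    st=get_state();R=np.array(st['ee_rot']);print(round(st['time_s'],2),np.round(st['position'],2),np.round(st['force'],2),np.round(st['torque'],2),'yaw',round(float(np.degrees(np.arctan2(-R[0,1],R[1,1]))),2),'q6',round(st['q'][5],3),'w',round(st['gripper_width'],3))
E
python3 - <<'E'
from h import *
stt();bez('w16');tilt('w16')
E
```

```text
29.27 [498.74 -32.43  60.  ] [-0.58 -0.24  8.91] [-0.04  0.09 -0.09] yaw -0.93 q6 -1.838 w 0.493
w16 29.2667 [498.74 -32.43  60.  ] ring centre tool [-0.5  -0.59 42.89] plane [-0.0284  0.0017  1.5606] 13588 w 0.4929863549778153
w16 ring plane [-0.0019  0.0017  0.3547] 5751 x range [-41.  41.] lens z 1845 54.64
lens tilt(tool) [-8.9000e-03  1.2000e-03  5.3582e+00]
```

Emit:
servo_tool([
  [38,0.3,0,0,0,0,4],
  [38,0.6,0,0,0,0,8],
  [38,0.8,0,0,0,0,12],
  [38,0.8,0,0,0,0,16],
  [38,0.8,0,0,0,0,16],
])

```text
time_s: 29.73
position: [498.1, -32.5, 60.0]
ee_rot: [[-0.957, 0.291, 0.005], [0.291, 0.957, -0.0], [-0.004, 0.001, -1.0]]
force: [1.2, -1.0, 8.6]
gripper_width: 0.492
grasp_force: 82.4
```

```bash
python3 - <<'E'
from h import *
stt()
E
```

```text
29.73 [498.13 -32.46  60.05] [ 1.18 -1.02  8.57] [-0.11 -0.02 -0.06] yaw -16.93 q6 -2.118 w 0.492
```

Emit:
servo_tool([
  [38,0,0,0,0,0,4],
  [38,0,0,0,0,0,8],
  [38,0,0,0,0,0,12],
  [38,0,0,0,0,0,15],
  [38,0,0,0,0,0,15],
])

```text
time_s: 30.15
position: [498.1, -32.5, 60.1]
ee_rot: [[-0.849, 0.528, 0.005], [0.528, 0.849, -0.001], [-0.004, 0.002, -1.0]]
force: [0.2, -0.6, 7.2]
gripper_width: 0.495
grasp_force: 82.4
```

Emit:
servo_tool([
  [38,0,0,0,0,0,3],
  [38,0,0,0,0,0,6],
  [38,0,0,0,0,0,8],
  [38,0,0,0,0,0,8],
])

```text
time_s: 30.48
position: [498.4, -32.8, 60.2]
ee_rot: [[-0.77, 0.638, 0.005], [0.638, 0.77, -0.002], [-0.005, 0.002, -1.0]]
force: [0.9, -2.2, 8.3]
gripper_width: 0.493
grasp_force: 84.4
```

```bash
python3 - <<'E'
from h import *
stt();bez('w17');tilt('w17')
E
```

```text
30.48 [498.39 -32.79  60.2 ] [ 0.9  -2.17  8.27] [-0.58 -0.28  1.04] yaw -39.62 q6 -2.515 w 0.493
w17 30.4833 [498.39 -32.79  60.2 ] ring centre tool [-0.05 -0.3  42.88] plane [-3.4800e-02  6.0000e-04  1.4859e+00] 13705 w 0.4931553738247281
w17 ring plane [-0.0092  0.0008  0.3149] 5848 x range [-41.  41.] lens z 1873 54.89
lens tilt(tool) [-1.210e-02  2.200e-03  5.295e+00]
```

Stop felt (1.0 N m at 70° clockwise, as predicted). Ease up into the pockets, then release.

Emit:
servo_tool([
  [38,0,0,-1,0,0,0],
  [38,0,0,-2,0,0,0],
  [38,0,0,-3,0,0,0],
  [38,0,0,-4,0,0,0],
  [38,0,0,-4,0,0,0],
  [38,0,0,-4,0,0,0],
])

```text
time_s: 31.03
position: [498.0, -32.5, 62.0]
ee_rot: [[-0.77, 0.638, 0.003], [0.638, 0.77, -0.001], [-0.003, 0.001, -1.0]]
force: [7.5, -3.4, -7.8]
gripper_width: 0.501
grasp_force: 83.9
```

```bash
python3 - <<'E'
from h import *
stt();bez('w18');tilt('w18')
E
```

```text
31.03 [497.96 -32.54  61.98] [ 7.46 -3.44 -7.82] [-1.03 -2.81  1.28] yaw -39.62 q6 -2.514 w 0.501
w18 31.0333 [497.96 -32.54  61.98] ring centre tool [-0.31 -0.21 42.99] plane [-2.6300e-02  6.0000e-04  1.5659e+00] 13736 w 0.5013915971659552
w18 ring plane [1.000e-04 1.500e-03 3.746e-01] 5840 x range [-41.  41.] lens z 1885 56.6
lens tilt(tool) [-4.7000e-03 -2.7000e-03  5.3689e+00]
```

Emit:
servo_tool([
  [38,0,0,0.8,0,0,-2],
  [38,0,0,0.8,0,0,-3],
  [38,0,0,0.8,0,0,-3],
  [38,0,0,0.8,0,0,-3],
])

```text
time_s: 31.42
position: [497.5, -32.5, 62.6]
ee_rot: [[-0.801, 0.598, 0.003], [0.598, 0.801, -0.0], [-0.003, 0.002, -1.0]]
force: [2.7, -1.5, 5.5]
gripper_width: 0.495
grasp_force: 84.1
```

```bash
python3 - <<'E'
from h import *
stt()
E
```

```text
31.42 [497.54 -32.5   62.62] [ 2.67 -1.53  5.46] [-0.53 -0.79  0.06] yaw -36.76 q6 -2.463 w 0.495
```

Emit:
servo_tool([
  [38,0,0,-0.3,0,0,1.5],
  [38,0,0,-0.3,0,0,2.6],
  [38,0,0,-0.3,0,0,2.6],
  [38,0,0,-0.3,0,0,2.6],
])

```text
time_s: 31.75
position: [497.7, -32.5, 62.7]
ee_rot: [[-0.774, 0.633, 0.003], [0.633, 0.774, -0.001], [-0.003, 0.002, -1.0]]
force: [4.7, -2.9, 3.4]
gripper_width: 0.495
grasp_force: 84.9
```

```bash
python3 - <<'E'
from h import *
stt();tilt('w18')
E
```

```text
31.75 [497.73 -32.53  62.73] [ 4.7  -2.87  3.38] [-1.07 -1.83  0.97] yaw -39.25 q6 -2.507 w 0.495
w18 ring plane [1.000e-04 1.500e-03 3.751e-01] 5834 x range [-41.  41.] lens z 1887 56.6
lens tilt(tool) [-4.8000e-03 -2.6000e-03  5.3698e+00]
```

At the stop again, with the bezel risen into the pockets. Release slowly and lift clear.

Emit:
servo_tool([
  [43,0,0,0,0,0,0],
  [46,0,0,0,0,0,0],
  [50,0,0,0,0,0,0],
  [56,0,0,0,0,0,0],
  [62,0,0,0,0,0,0],
  [64,0,0,-10,0,0,0],
  [64,0,0,-40,0,0,0],
  [64,0,0,-80,0,0,0],
  [64,0,0,-90,0,0,0],
  [64,0,0,-90,0,0,0],
], force=30)

```text
time_s: 32.58
position: [497.9, -32.1, 155.5]
ee_rot: [[-0.773, 0.634, 0.006], [0.634, 0.773, 0.001], [-0.004, 0.005, -1.0]]
force: [0.5, -0.6, -0.2]
gripper_width: 0.75
grasp_force: 0.0
```

```bash
python3 - <<'E'
from h import *
st=get_state();p,d=snapshot('wrist');save('w19',p);np.savez('w19.npz',p=p,d=d,pos=st['position'],R=st['ee_rot']);stt()
c=cam('wrist',st);P=cloud(d,c);Z=P[...,2];near=np.hypot(P[...,0]-498,P[...,1]+33)<60
for n,lo,hi,zt in (('ring',57,66,62),('collar',78,86,82)):
    m=(near&(Z>lo)&(Z<hi)).astype(np.uint8);q=cv2.findContours(m,cv2.RETR_EXTERNAL,cv2.CHAIN_APPROX_NONE)[0]
    q=cv2.convexHull(np.vstack([k for k in q if len(k)>15]))[:,0];W=plane(q,zt,c)[:,:2];f=fitc(W)
    Q=P[m>0];A=np.c_[Q[:,:2]-f[:2],np.ones(len(Q))]
    for _ in range(4):
        x=np.linalg.lstsq(A,Q[:,2],rcond=None)[0];e=abs(A@x-Q[:,2]);k=e<max(.8,np.percentile(e,95));A,Q=A[k],Q[k]
    r=np.hypot(*(W-f[:2]).T);t=np.arctan2(W[:,1]-f[1],W[:,0]-f[0])
    print(n,m.sum(),'z',np.median(Z[m>0]),np.round(f,2),'plane',np.round(x,4),'corner phase',np.degrees(np.angle(np.sum((r-r.mean())*np.exp(6j*t))))/6)
print('lens z',np.median(Z[(np.hypot(P[...,0]-498,P[...,1]+33)<12)]),'dish',np.median(Z[near&(Z>13)&(Z<19)]))
p,d=snapshot('scene');cv2.imwrite('pics/s19.png',cv2.resize(p[110:330,120:440,::-1],None,fx=2.4,fy=2.4))
E
```

```text
32.63 [496.64 -32.07 153.21] [-0.13 -0.93  0.2 ] [ 0.02  0.05 -0.02] yaw -39.39 q6 -2.509 w 0.75
ring 7938 z 62.686740922378206 [498.06 -33.29  43.12] plane [-1.0000e-04 -1.6000e-03  6.2815e+01] corner phase -2.598518597991531
collar 1391 z 82.6698058785046 [497.75 -32.98  24.58] plane [-5.00000e-04 -1.20000e-03  8.27661e+01] corner phase 26.62483226980858
lens z 238.1181560152448 dish 14.724037669608492
```

View pics/s19.png

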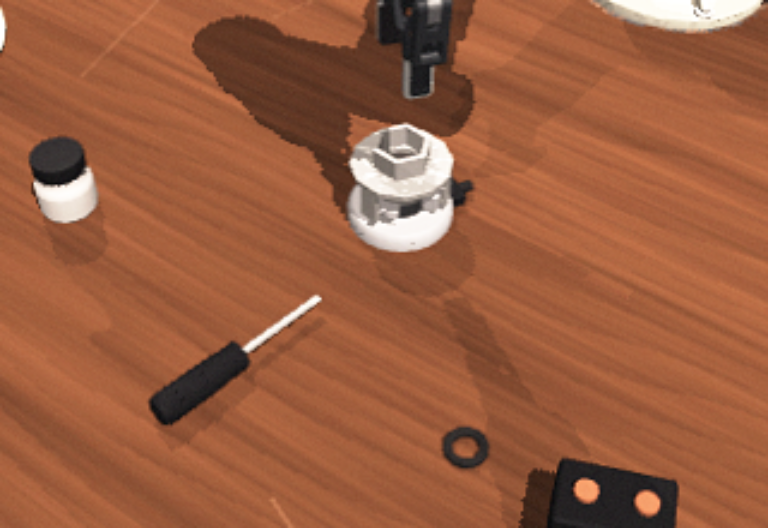

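The scene view shows the bezel level on the lamp at (400,165), with the jar, driver, O-ring and battery undisturbed. Ring height gives origin 26.0 mm, i.e. in the pockets. I'll check the turn more precisely against the stop.

```bash
python3 - <<'E'
from h import *
def hexphase(tag,C,zt):
    z=np.load(tag+'.npz');c=cam('wrist',dict(position=z['pos'],ee_rot=z['R']));P=cloud(z['d'],c);Z=P[...,2]
    k=((np.hypot(P[...,0]-C[0],P[...,1]-C[1])<30)&(Z>zt-2.5)&(Z<zt+4)).astype(np.uint8)
    k=cv2.morphologyEx(k,cv2.MORPH_CLOSE,np.ones((3,3),np.uint8))
    q=max(cv2.findContours(k,cv2.RETR_EXTERNAL,cv2.CHAIN_APPROX_NONE)[0],key=cv2.contourArea)[:,0]
    W=plane(q,zt,c)[:,:2];f=fitc(W);best=[]
    for a in np.arange(0,60,.25):   # flat-normal angle: support distances on hexagon
        n=np.radians(a+60*np.arange(6));s=(W-f[:2])@np.stack([np.cos(n),np.sin(n)]);best.append((np.mean(abs(s.max(1)-22)),a))
    print(tag,np.round(f,2),'flats at (mod 60)',min(best)[1], 'corner phase',np.degrees(np.angle(np.sum((np.hypot(*(W-f[:2]).T)-24)*np.exp(6j*np.arctan2(W[:,1]-f[1],W[:,0]-f[0])))))/6)
hexphase('w11',(587,-177.4),56);hexphase('w19',(498,-33),82)
z=np.load('w19.npz');c=cam('wrist',dict(position=z['pos'],ee_rot=z['R']));P=cloud(z['d'],c);C=(498,-33.2)
r=np.hypot(P[...,0]-C[0],P[...,1]-C[1]);a=np.degrees(np.arctan2(P[...,1]-C[1],P[...,0]-C[0]))%360
m=(r<45)&(r>35.5)&(P[...,2]>19)&(P[...,2]<54);h=np.histogram(a[m],72,(0,360))[0];print({int(5*i):int(n) for i,n in enumerate(h) if n})
E
```

```text
w11 [ 587.5  -176.76   23.11] flats at (mod 60) 18.25 corner phase -11.506465687876842
w19 [497.74 -33.25  23.14] flats at (mod 60) 53.25 corner phase 23.148845309708808
{100: 5, 105: 13, 110: 13, 115: 12, 120: 15, 140: 1}
```

The bezel legs stand at −6.75°, and the stop is predicted at −6.5°. The bezel is at its stop, locked at 26 mm and level, and the arm is clear.

```bash
python3 - <<'E'
from h import *
print(hand_in())
E
```

```text
the job is handed in; nothing more can be done
None
```

I stacked the contact disc, gasket and lens centred on the seat, twisted the bezel clockwise to its stop, where it stayed locked and level on release with its origin at 26 mm, left the other items where they were, and handed in at about 33 s; `hand_in()` returned no verdict.

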